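# Wind up the sewing-machine lift with its loose crank

## Robot

A 6-joint arm with a two-finger parallel gripper is mounted at the origin on the work surface. World frame = base frame: x ahead of the robot, y to its left, z up, the work surface at z = 0. Lengths are in m, angles in rad, forces in N, time in s.
With the tool pointing down it reaches from about 0.35 to 0.775 m from the base axis. Payload 7.3 kg.
Tool frame: the origin (TCP) lies at the very end of the fingers, on their centre line; the grasp point (between the pads) lies 19 mm behind it (robot.hold_point_z is the distance from the TCP to the grasp point, in m); z points along the fingers, y is the direction in which the jaws open and shut (so a half turn about z gives the same grasp; the last joint's range is limited). The gripper opens to 92 mm and grips with 3 to 60 N. Pads are 19 mm wide; open, the fingers measure 130 mm over their backs; the gripper's body (75 mm by 190 mm) begins 47 mm behind the grasp point.
Start: joints at [-1.466, 0.342, 1.524, -0, 1.275, -0.146], TCP at [0.13, -0.509, 0.227] pointing down, gripper open.
Joint ranges: [-2.53, 2.53], [-0.77, 2.02], [0.04, 2.7], [-1, 4.14], [0.28, 2.66], [-3.11, 3.11]. Speed limits (rad/s): [2.57, 2.57, 3.14, 3.14, 3.14, 3.14].

## Interface

Orientations are given as [roll, pitch, yaw] about the fixed x, y, z axes, in that order (R = Rz(yaw) Ry(pitch) Rx(roll)).
In Python, from cell import monitor, viewer, robot gives the robot as it stands.
- The arm moves only by the tool move_arm, never from a script. Its argument "deltas" is a list of rows, each an object of numbers: "x", "y", "z": the shift along the tool's x, y, z in m; "wx", "wy", "wz": the turn, a rotation vector about the tool's x, y, z in degrees; "hand": the opening, from 0 (shut) to 1 (fully open). In form: [{"x": .., "y": .., "z": .., "wx": .., "wy": .., "wz": .., "hand": ..}, ...]. A call has 1 to 8 rows; each row is the pose to reach, as a shift and turn from the pose commanded when the call began, along the tool's axes at that moment; what a row does not reach only later rows make up. A row lasts 1/8 s, in which the tool goes at most 62.5 mm and 10.7 degrees, less where a joint would pass 70% of its speed; a pose out of reach is approached as far as the arm can. A call with a gripper value outside its range is refused whole. The fingers move at their own pace and stop on an object; "grip_force" is the grip in N (left out, the last holds). Time passes only in rows, so rows that repeat a pose let the fingers close. It gives the time, the measured TCP pose, the force and the opening at its end, in the units of the state.
- monitor.observe(): the state, without advancing time (a new reading comes with each control period).
- viewer.read_camera(name): name is "scene" or "top"; returns the picture (480x640x3 uint8, red, green, blue); there is no depth.
- viewer.camera_params(name): a dict with "camera_matrix" (3x3 intrinsics, pixels), "k1" (the pictures are not rectified: a ray, as slopes to the right and down, at radius r is drawn at 1 + k1 r^2 times it, then the intrinsics apply), "R" (3x3) and "t" (3): a world point X has camera coordinates R X + t. Camera axes: x right, y down, z forward; pixel columns grow to the right and rows downward; lengths in m; the calibration is good to about 2 mm. A picture is of the moment at which its call begins. camera_params takes no time and is no camera call.
- robot.hand_in(): hands the job in, once; it reports no verdict.
The state is a dict: "time": time; "qpos": joint angles; "qvel": joint speeds; "joint_efforts": joint torques, N m; "tool_pos": TCP position; "tool_rot": TCP orientation; "contact_force": force on the tool from outside, world axes, zero at the start; "torque": the same for the moment, N m; "opening": finger opening in m.
Only numpy, scipy, OpenCV 4.12 (cv2) and the standard library are available. Lean on these libraries where they do the work, as an engineer would, in place of code of your own. Each camera call takes 0.05 s, during which the arm holds its last target. There are 200 camera calls.

## Task

The sewing machine has sunk into the sewing table: take the loose crank out of the wooden tool block, feel it gently onto the hidden hexagonal drive under the steel port in the tabletop until it is fully home, then wind it clockwise by its handle until the machine's bed is flush with the tabletop, where the lift meets its stop; do not force it there. Leave the crank standing fully home in the port, let go of it, and do not disturb the thread cone, the shears or the bobbin box.

Things in the scene. Friction and masses are not known exactly. Their poses are not given: they have to be found in the camera images.
- cabinet: Sewing table 600 x 1170 mm, fixed, its wooden top at height 0 (same as the robot's bench). Origin at the centre of the crank port, on the top surface; z up, x away from the robot at yaw 0. The sewing machine sits in a well towards -y: its near end is 240 mm from the port, its arm rises 215 mm above its bed.
- port (a point): Centre of the crank port's mouth, at tabletop level: an 80 mm square steel plate, flush with the top, with a round guide hole of 25 mm diameter (3 mm chamfer) that goes 36 mm straight down to the hidden drive.
- drive_face (a point): Centre of the drive's face, on the port's axis, 36 mm under its mouth and out of sight: a flat-faced hexagonal socket, 20 mm across flats, 30 mm deep, open below. Its angle about the vertical is unknown and is not given by this entry's rotation. Press on it with no more than 25 N. It turns about the port's axis with about 0.25 N m of friction and stays where it is left.
- crank: Loose steel crank, about 0.46 kg, standing shank-down in a wooden tool block (75 x 150 mm, 70 mm high). Origin: middle of the upright black hub grip, which lies on the crank's axis of turning (30 mm diameter; it reaches 22 mm above and 28 mm below the origin). z up along that axis, x along the arm to the handle. Arm: 22 mm wide, top face 28 mm below the origin; a round counterweight ends it at x = -60 mm.
- crank_flange (a point): Centre of the underside of the crank's 38 mm round flange, 43 mm under its origin: it rests on the tool block now, and on the steel plate (height 0) when the crank is fully home. Below it, on the crank's axis: a round shank of 24 mm diameter for 34 mm (its last 5 mm tapered), a hexagon of 19 mm across flats (a flat faces the crank's +x) for 22 mm, a tapered nose for 5 mm.
- crank_tip (a point): Tip of the crank's nose, 104 mm below its origin; 61 mm below the port's mouth when fully home. When the hexagon only stands on the drive's face the crank is 20 mm too high. It slips in with a light push of 5 to 15 N once its angle is within about 5 degrees of the socket's (the fit repeats every 60 degrees).
- crank_handle (a point): Centre of the crank's handle: an upright black free-spinning sleeve of 26 mm diameter and 80 mm height, 80 mm from the crank's axis along its x, 17 mm higher than the crank's origin.
- bed (a point): A point on the top face of the white sewing machine's bed. Its height is 0 when the bed is flush with the tabletop; it starts 10 to 19 mm lower. Each full clockwise turn of the crank, seen from above, lifts it 14 mm; turning takes about 3 to 6 N at the handle. The lift has a firm stop at flush, which must not be loaded with more than about 18 N at the handle.
- cone: Bystander: thread cone, 80 mm wide, 112 mm high, standing on the table; origin at its underside.
- shears: Bystander: tailor's shears, 230 mm long, 14 mm high, lying on the table; origin near their middle, blades along x.
- bobbins: Bystander: clear bobbin box 85 x 115 x 26 mm; origin at its underside.

How it is judged:
By the outcome, as a careful person would: the job done as asked, in the order asked, and still so for the second after the job is handed in, with the robot touching nothing.
It also fails if it takes over 72 s, if anything falls off the work surface, if the arm or the gripper's body presses on something with over 40 N, if the wrist force passes 120 N, or if a joint passes its speed limit or range.

## Working session

There is one attempt and no reset: what is moved stays moved. The work goes in short steps, Python scripts to look and compute and a tool call to move; the robot and the scene stay as the last step left them, time stands still between calls to the robot, and variables do not carry over. Pictures are saved under pics/ and viewed, about 8 in all and at most 12, crops included, and the job is handed in when it is done.

Besides the shell and the picture viewer there is one more tool, called after "Request:" in YAML: its name, and indented under it one key for each argument. move_arm: Moves the arm, as the interface text tells. Its arguments: {"type":"object","properties":{"deltas":{"type":"array","items":{"type":"object","properties":{"x":{"type":"number"},"y":{"type":"number"},"z":{"type":"number"},"wx":{"type":"number"},"wy":{"type":"number"},"wz":{"type":"number"},"hand":{"type":"number"}}}},"grip_force":{"type":"number"}},"required":["deltas"]}

```bash
mkdir -p pics; ls; python3 - <<'E'
from cell import monitor, viewer, robot
import cv2,numpy as np
print(monitor.observe()); print(robot.hold_point_z)
for n in("scene","top"):
    im=viewer.read_camera(n); cv2.imwrite(f"pics/{n}0.png",im[:,:,::-1]); print(n,viewer.camera_params(n))
E
```

```text
pics
{'time': 0.0, 'qpos': array([-1.46600292e+00,  3.42719162e-01,  1.52502578e+00, -3.56645813e-06,
        1.27542234e+00, -1.46011192e-01]), 'qvel': array([-1.22268939e-03,  7.81808512e-05,  8.01227969e-04, -1.06450680e-03,
       -6.04766005e-04,  3.97736756e-04]), 'joint_efforts': array([ 8.57276555e-04, -4.31233120e+01, -2.44215077e+01,  7.19149341e-02,
        5.59598836e-02, -1.29457976e-04]), 'tool_pos': array([ 0.1302668 , -0.50814908,  0.22604377]), 'tool_rot': array([-3.14003429e+00, -2.25722661e-04,  2.50805466e-01]), 'contact_force': array([ 0.2427042 , -0.66144332,  0.13324196]), 'torque': array([ 0.01452927,  0.03148025, -0.07155291]), 'opening': 0.09162579193653032}
0.0188
scene {'camera_matrix': array([[486.29414388,   0.        , 312.51472537],
       [  0.        , 486.29414388, 239.33157837],
       [  0.        ,   0.        ,   1.        ]]), 'k1': 0.007178650811182307, 'R': array([[ 0.41499231,  0.90982158, -0.0024647 ],
       [ 0.46723124, -0.21543874, -0.85748535],
       [-0.78068967,  0.35469824, -0.51450248]]), 't': array([-0.17014436, -0.18937467,  1.45134668])}
top {'camera_matrix': array([[504.05481525,   0.        , 309.58807641],
       [  0.        , 504.05481525, 235.276261  ],
       [  0.        ,   0.        ,   1.        ]]), 'k1': -0.0923871431399055, 'R': array([[-0.13083466, -0.99140306, -0.00150394],
       [-0.96721947,  0.1279759 , -0.2193369 ],
       [ 0.21764374, -0.02724223, -0.97564802]]), 't': array([0.00250229, 0.58795843, 1.02177291])}
```

View pics/scene0.png

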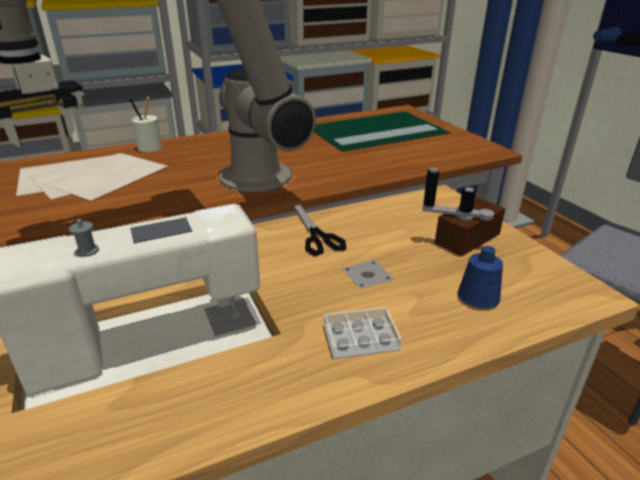

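View pics/top0.png

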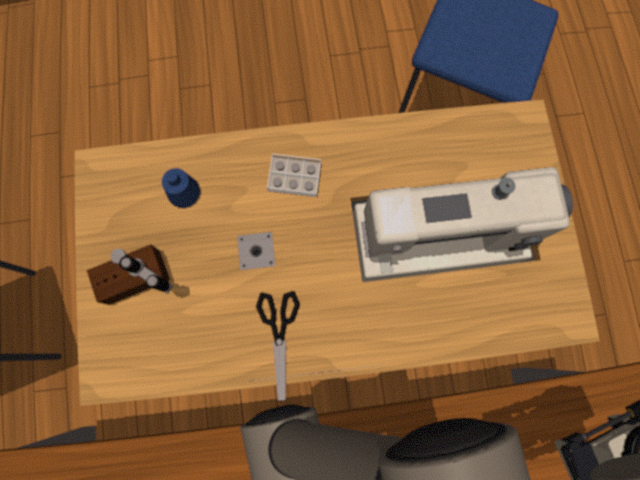

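```bash
cat > h.py <<'E'
import cv2,numpy as np
from cell import monitor, viewer, robot
def ray(n,u,v):
    p=viewer.camera_params(n);K=p["camera_matrix"];R=p["R"];t=p["t"]
    d=np.array([(u-K[0,2])/K[0,0],(v-K[1,2])/K[1,1]]);s=d.copy()
    for _ in range(20): s=d/(1+p["k1"]*(s@s))
    return -R.T@t, R.T@np.array([*s,1])
def at(n,u,v,z):
    c,d=ray(n,u,v);return c+d*(z-c[2])/d[2]
def px(n,X):
    p=viewer.camera_params(n);K=p["camera_matrix"];c=p["R"]@np.asarray(X,float)+p["t"];s=c[:2]/c[2];s=s*(1+p["k1"]*(s@s));return K[:2,:2]@s+K[:2,2]
def tri(a,b):
    c1,d1=ray("scene",*a);c2,d2=ray("top",*b)
    s=np.linalg.lstsq(np.c_[d1,-d2],c2-c1,rcond=None)[0];p=c1+s[0]*d1;q=c2+s[1]*d2
    return (p+q)/2,np.linalg.norm(p-q)
def crop(im,x,y,w,h,k): return cv2.resize(im[y:y+h,x:x+w],None,fx=k,fy=k,interpolation=cv2.INTER_CUBIC)
E
python3 - <<'E'
from h import *
s=cv2.imread("pics/scene0.png");t=cv2.imread("pics/top0.png")
a=crop(t,80,230,100,75,4);b=crop(s,415,160,100,75,4);c=crop(t,225,230,100,75,4);d=crop(s,320,250,100,75,4)
cv2.imwrite("pics/c0.png",np.vstack([np.hstack([a,b]),np.hstack([c,d])]))
E
```

```text
(no output)
```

View pics/c0.png

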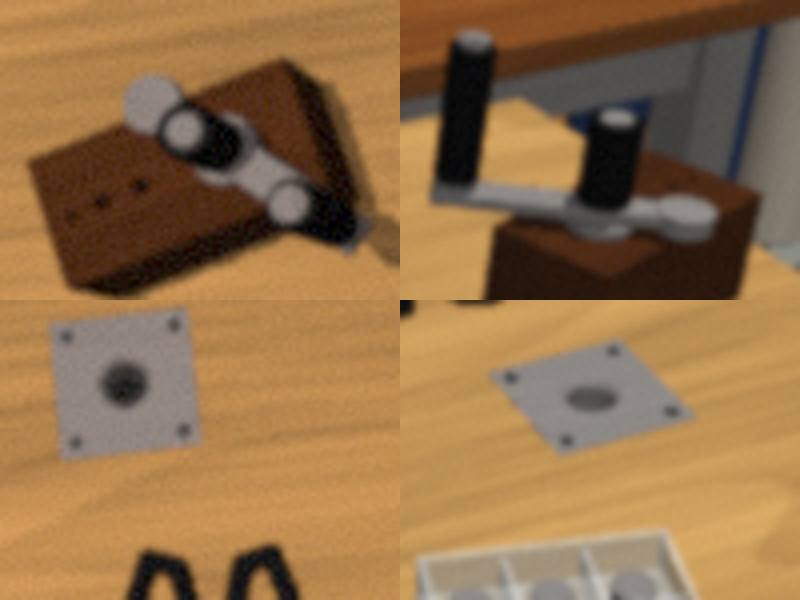

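```bash
python3 - <<'E'
from h import *
f=lambda U,V,x,y,ox,oy:((U-ox+.5)/4-.5+x,(V-oy+.5)/4-.5+y)
T=lambda U,V,oy=0,x=80:f(U,V,x,230,0,oy)
S=lambda U,V:f(U,V,415,160,400,0)
S2=lambda U,V:f(U,V,320,250,400,300)
hub=T(183,130),S(618,119);han=T(289,202),S(473,41)
for n,(t,s),z in(("hub",hub,.135),("handle",han,.170)):
    a=at("top",*t,z);b=at("scene",*s,z);print(n,a,b,tri(s,t))
a=[at("top",*T(u,v,300,225),0) for u,v in((52,325),(186,308),(200,442),(62,460),(124,384))]
b=[at("scene",*S2(u,v),0) for u,v in((492,375),(622,343),(694,415),(562,453),(592,399))]
print(np.round(a,4),np.mean(a[:4],0));print(np.round(b,4),np.mean(b[:4],0))
for p,n in((a,"t"),(b,"s")): print(n,[np.round(np.linalg.norm(p[i]-p[(i+1)%4]),4) for i in range(4)])
# block, cone, shears, bobbins rough
for n,u,v,z in(("cone",182,195,0),("coneTop",175,180,.112),("bob",295,177,0),("shear handles",265,295,0),("sh2",297,295,0),("tip",281,398,0)): print(n,at("top",u,v,z))
for u,v in((30,160),(285,58),(352,210),(70,288)): print("blk",at("top",*T(u,v),.07))
print("bed near",at("top",362,275,-.015),at("top",353,200,-.015),"armtop",at("top",372,215,.2))
E
```

```text
hub [0.56137196 0.30318366 0.135     ] [0.56183131 0.30269821 0.135     ] (array([0.56138827, 0.30321385, 0.1347325 ]), np.float64(0.00014086140312937381))
handle [0.51194614 0.24098059 0.17      ] [0.507196   0.24268283 0.17      ] (array([0.51130517, 0.23989103, 0.17219924]), np.float64(0.0009533093849433586))
[[0.618  0.0874 0.    ]
 [0.6179 0.01   0.    ]
 [0.5396 0.0111 0.    ]
 [0.5395 0.0897 0.    ]
 [0.5784 0.0501 0.    ]] [0.57874029 0.04955078 0.        ]
[[0.5419 0.0101 0.    ]
 [0.5441 0.0885 0.    ]
 [0.6175 0.0875 0.    ]
 [0.6177 0.0099 0.    ]
 [0.5832 0.0471 0.    ]] [0.58028792 0.04901811 0.        ]
t [np.float64(0.0774), np.float64(0.0783), np.float64(0.0786), np.float64(0.0786)]
s [np.float64(0.0785), np.float64(0.0734), np.float64(0.0776), np.float64(0.0758)]
cone [0.7331683  0.20793358 0.        ]
coneTop [0.73016503 0.19538458 0.112     ]
bob [ 7.41666449e-01 -6.07190498e-02 -2.22044605e-16]
shear handles [0.47523345 0.040311   0.        ]
sh2 [ 0.46595238 -0.03061463  0.        ]
tip [0.24953519 0.03173361 0.        ]
blk [0.56982306 0.41117392 0.07      ]
blk [0.60770879 0.26797243 0.07      ]
blk [0.52068703 0.23743693 0.07      ]
blk [0.49810903 0.39213716 0.07      ]
bed near [ 0.49329507 -0.18322814 -0.015     ] [ 0.67226531 -0.18948352 -0.015     ] armtop [ 0.5767894  -0.19366565  0.2       ]
```

```bash
cat >> h.py <<'E'
from scipy.spatial.transform import Rotation as Ro
def go(x,y,z,yaw):
    "total move from the measured pose to (x,y,z), tool down, yaw in deg: tool shift mm, rotvec deg"
    o=monitor.observe();R=Ro.from_euler("xyz",o["tool_rot"]);p=o["tool_pos"]
    T=Ro.from_euler("xyz",[np.pi,0,np.radians(yaw)])
    print("t",round(o["time"],2),"mm",np.round(1e3*R.inv().apply(np.array([x,y,z])-p),1),"deg",np.round((R.inv()*T).as_rotvec(degrees=True),2),
     "F",np.round(o["contact_force"],1),"M",np.round(o["torque"],2),"pos",np.round(p,4),"yaw",np.round(np.degrees(o["tool_rot"]),2),"op",round(o["opening"],4))
E
python3 -c "
from h import *
go(.40,.0,.26,35);go(.5615,.303,.22,51.5)"
```

```text
t 0.1 mm [ 387.4 -425.4  -33.2] deg [ -0.07  -0.03 -20.63] F [ 0.7 -0.5 -0. ] M [-0.01 -0.04 -0.08] pos [ 0.1303 -0.5082  0.2261] yaw [-1.7992e+02 -1.0000e-02  1.4370e+01] op 0.092
t 0.1 mm [ 619.  -678.8    7.2] deg [ -0.07  -0.04 -37.13] F [ 0.7 -0.5 -0. ] M [-0.01 -0.04 -0.08] pos [ 0.1303 -0.5082  0.2261] yaw [-1.7992e+02 -1.0000e-02  1.4370e+01] op 0.092
```

Request:
move_arm:
  deltas:
    - {"x":0.043,"y":-0.045,"z":-0.006,"wz":-3}
    - {"x":0.086,"y":-0.09,"z":-0.012,"wz":-6}
    - {"x":0.129,"y":-0.135,"z":-0.018,"wz":-9}
    - {"x":0.172,"y":-0.18,"z":-0.024,"wz":-12}
    - {"x":0.215,"y":-0.225,"z":-0.03,"wz":-15}
    - {"x":0.258,"y":-0.27,"z":-0.033,"wz":-18}
    - {"x":0.301,"y":-0.315,"z":-0.033,"wz":-20}
    - {"x":0.344,"y":-0.36,"z":-0.033,"wz":-20}

```text
schema error: expected keys x, y, z, wx, wy, wz, hand
```

```bash
python3 -c "
from h import *
go(.5615,.303,.22,51.5)"
```

```text
t 0.1 mm [ 619.  -678.8    7.2] deg [ -0.07  -0.04 -37.13] F [ 0.7 -0.5 -0. ] M [-0.01 -0.04 -0.08] pos [ 0.1303 -0.5082  0.2261] yaw [-1.7992e+02 -1.0000e-02  1.4370e+01] op 0.092
```

All seven keys are needed in every row.

Request:
move_arm:
  deltas:
    - {"x":0.043,"y":-0.045,"z":-0.006,"wx":0,"wy":0,"wz":-3,"hand":1}
    - {"x":0.086,"y":-0.09,"z":-0.012,"wx":0,"wy":0,"wz":-6,"hand":1}
    - {"x":0.129,"y":-0.135,"z":-0.018,"wx":0,"wy":0,"wz":-9,"hand":1}
    - {"x":0.172,"y":-0.18,"z":-0.024,"wx":0,"wy":0,"wz":-12,"hand":1}
    - {"x":0.215,"y":-0.225,"z":-0.03,"wx":0,"wy":0,"wz":-15,"hand":1}
    - {"x":0.258,"y":-0.27,"z":-0.033,"wx":0,"wy":0,"wz":-18,"hand":1}
    - {"x":0.301,"y":-0.315,"z":-0.033,"wx":0,"wy":0,"wz":-20,"hand":1}
    - {"x":0.344,"y":-0.36,"z":-0.033,"wx":0,"wy":0,"wz":-20,"hand":1}

```text
time: 1.1
tool_pos: [0.3748, -0.0726, 0.2598]
tool_rot: [3.141, -0.0, 0.6]
contact_force: [1.5, -0.5, -0.2]
opening: 0.092
```

```bash
python3 -c "
from h import *
go(.5615,.303,.22,51.5)"
```

```text
t 1.1 mm [ 366.2 -204.5   39.7] deg [ 4.000e-02 -1.000e-02 -1.712e+01] F [ 1.5 -0.5 -0.2] M [-0.02 -0.03 -0.02] pos [ 0.3748 -0.0726  0.2598] yaw [ 1.7996e+02 -1.0000e-02  3.4380e+01] op 0.092
```

Request:
move_arm:
  deltas:
    - {"x":0.05,"y":-0.028,"z":0.005,"wx":0,"wy":0,"wz":-3,"hand":1}
    - {"x":0.1,"y":-0.056,"z":0.01,"wx":0,"wy":0,"wz":-6,"hand":1}
    - {"x":0.15,"y":-0.084,"z":0.015,"wx":0,"wy":0,"wz":-9,"hand":1}
    - {"x":0.2,"y":-0.112,"z":0.02,"wx":0,"wy":0,"wz":-12,"hand":1}
    - {"x":0.25,"y":-0.14,"z":0.027,"wx":0,"wy":0,"wz":-15,"hand":1}
    - {"x":0.3,"y":-0.168,"z":0.033,"wx":0,"wy":0,"wz":-17,"hand":1}
    - {"x":0.345,"y":-0.193,"z":0.037,"wx":0,"wy":0,"wz":-17,"hand":1}
    - {"x":0.366,"y":-0.2045,"z":0.04,"wx":0,"wy":0,"wz":-17,"hand":1}

```text
time: 2.1
tool_pos: [0.561, 0.3034, 0.2182]
tool_rot: [-3.141, 0.001, 0.899]
contact_force: [-0.4, -0.8, 0.7]
opening: 0.0917
```

```bash
python3 -c "
from h import *
go(.5615,.303,.096,51.5)
for n in('scene','top'): cv2.imwrite(f'pics/{n}1.png',viewer.read_camera(n)[:,:,::-1])
s=cv2.imread('pics/scene1.png');t=cv2.imread('pics/top1.png')
cv2.imwrite('pics/c1.png',np.hstack([crop(t,70,190,130,150,3),crop(s,395,90,130,150,3)]))"
```

```text
t 2.1 mm [  0.2   0.7 122.2] deg [-0.06  0.07 -0.01] F [-0.4 -0.8  0.7] M [-0.09 -0.05 -0.03] pos [0.561  0.3034 0.2182] yaw [-1.7994e+02  7.0000e-02  5.1490e+01] op 0.0917
```

View pics/c1.png

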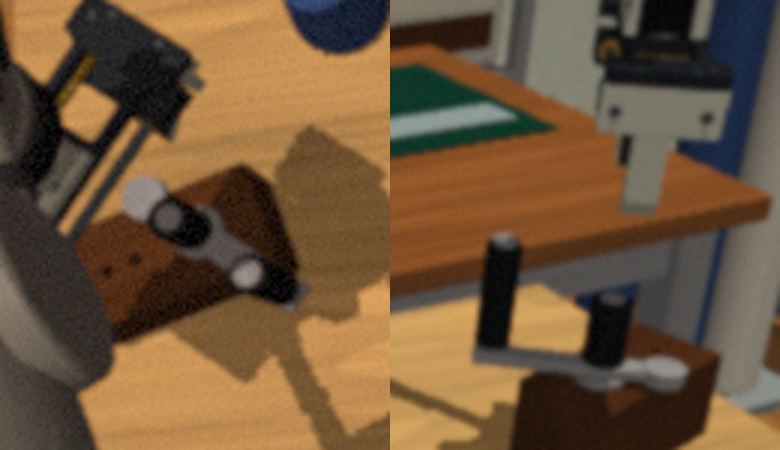

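The jaws stand over the hub, at right angles to the crank's arm (hub top at about (126,262) in top). I go down and grip.

Request:
move_arm:
  deltas:
    - {"x":0,"y":0,"z":0.03,"wx":0,"wy":0,"wz":0,"hand":1}
    - {"x":0,"y":0,"z":0.06,"wx":0,"wy":0,"wz":0,"hand":1}
    - {"x":0,"y":0,"z":0.085,"wx":0,"wy":0,"wz":0,"hand":1}
    - {"x":0,"y":0,"z":0.105,"wx":0,"wy":0,"wz":0,"hand":1}
    - {"x":0,"y":0,"z":0.117,"wx":0,"wy":0,"wz":0,"hand":1}
    - {"x":0,"y":0,"z":0.121,"wx":0,"wy":0,"wz":0,"hand":1}
    - {"x":0,"y":0,"z":0.121,"wx":0,"wy":0,"wz":0,"hand":0.5}
    - {"x":0,"y":0,"z":0.121,"wx":0,"wy":0,"wz":0,"hand":0.4}
  grip_force: 15

```text
time: 3.2
tool_pos: [0.5613, 0.301, 0.0996]
tool_rot: [3.141, -0.001, 0.897]
contact_force: [-0.3, 0.0, 0.1]
opening: 0.0763
```

Request:
move_arm:
  deltas:
    - {"x":0,"y":0,"z":0,"wx":0,"wy":0,"wz":0,"hand":0.3}
    - {"x":0,"y":0,"z":0,"wx":0,"wy":0,"wz":0,"hand":0.25}
    - {"x":0,"y":0,"z":0,"wx":0,"wy":0,"wz":0,"hand":0.25}

```text
time: 3.58
tool_pos: [0.5609, 0.301, 0.0988]
tool_rot: [3.141, -0.0, 0.897]
contact_force: [0.1, 0.0, 0.1]
opening: 0.0468
```

```bash
python3 -c "
from h import *
go(.5615,.303,.096,51.5)"
```

```text
t 3.58 mm [ 2.  -0.8  2.8] deg [ 0.01 -0.01 -0.13] F [0.1 0.  0.1] M [-0.05 -0.03 -0.07] pos [0.5609 0.301  0.0988] yaw [ 1.7999e+02 -1.0000e-02  5.1370e+01] op 0.0468
```

Request:
move_arm:
  deltas:
    - {"x":0.002,"y":-0.0008,"z":0.002,"wx":0,"wy":0,"wz":0,"hand":0.2}
    - {"x":0.002,"y":-0.0008,"z":0.002,"wx":0,"wy":0,"wz":0,"hand":0.1}
    - {"x":0.002,"y":-0.0008,"z":0.002,"wx":0,"wy":0,"wz":0,"hand":0}
    - {"x":0.002,"y":-0.0008,"z":0.002,"wx":0,"wy":0,"wz":0,"hand":0}
    - {"x":0.002,"y":-0.0008,"z":0.002,"wx":0,"wy":0,"wz":0,"hand":0}
  grip_force: 40

```text
time: 4.2
tool_pos: [0.5618, 0.3028, 0.0964]
tool_rot: [3.141, -0.0, 0.896]
contact_force: [3.6, -1.3, -4.4]
opening: 0.0293
```

```bash
python3 -c "
from h import *
go(.5615,.303,.096,51.5)"
```

```text
t 4.2 mm [-0.  -0.3  0.4] deg [ 0.03 -0.   -0.13] F [ 3.6 -1.3 -4.4] M [-0.17 -0.83  0.01] pos [0.5618 0.3028 0.0964] yaw [179.97  -0.    51.37] op 0.0293
```

Request:
move_arm:
  deltas:
    - {"x":0,"y":0,"z":-0.01,"wx":0,"wy":0,"wz":0,"hand":0}
    - {"x":0,"y":0,"z":-0.025,"wx":0,"wy":0,"wz":0,"hand":0}
    - {"x":0,"y":0,"z":-0.045,"wx":0,"wy":0,"wz":0,"hand":0}
    - {"x":0,"y":0,"z":-0.065,"wx":0,"wy":0,"wz":0,"hand":0}
    - {"x":0,"y":0,"z":-0.085,"wx":0,"wy":0,"wz":0,"hand":0}
    - {"x":0,"y":0,"z":-0.094,"wx":0,"wy":0,"wz":0,"hand":0}
    - {"x":0,"y":0,"z":-0.094,"wx":0,"wy":0,"wz":0,"hand":0}

```text
time: 5.08
tool_pos: [0.5611, 0.3031, 0.1908]
tool_rot: [-3.141, 0.0, 0.897]
contact_force: [-0.1, -0.2, -4.6]
opening: 0.0295
```

```bash
python3 -c "
from h import *
go(.579,.0495,.16,51.5)"
```

```text
t 5.08 mm [-187.   172.3   30.8] deg [-0.02  0.01 -0.12] F [-0.1 -0.2 -4.6] M [-0.04 -0.02 -0.03] pos [0.5611 0.3031 0.1908] yaw [-1.7998e+02  1.0000e-02  5.1380e+01] op 0.0295
```

Request:
move_arm:
  deltas:
    - {"x":-0.018,"y":0.0165,"z":0,"wx":0,"wy":0,"wz":0,"hand":0}
    - {"x":-0.05,"y":0.046,"z":0,"wx":0,"wy":0,"wz":0,"hand":0}
    - {"x":-0.085,"y":0.0785,"z":0.002,"wx":0,"wy":0,"wz":0,"hand":0}
    - {"x":-0.12,"y":0.1105,"z":0.01,"wx":0,"wy":0,"wz":0,"hand":0}
    - {"x":-0.15,"y":0.138,"z":0.02,"wx":0,"wy":0,"wz":0,"hand":0}
    - {"x":-0.173,"y":0.1595,"z":0.03,"wx":0,"wy":0,"wz":0,"hand":0}
    - {"x":-0.187,"y":0.1725,"z":0.031,"wx":0,"wy":0,"wz":0,"hand":0}
    - {"x":-0.187,"y":0.1725,"z":0.031,"wx":0,"wy":0,"wz":0,"hand":0}

```text
time: 6.08
tool_pos: [0.5793, 0.0478, 0.1594]
tool_rot: [-3.141, 0.001, 0.894]
contact_force: [-0.2, 0.7, -5.6]
opening: 0.0292
```

```bash
python3 -c "
from h import *
go(.579,.0495,.105,51.5)
for n in('scene','top'): cv2.imwrite(f'pics/{n}2.png',viewer.read_camera(n)[:,:,::-1])
s=cv2.imread('pics/scene2.png');t=cv2.imread('pics/top2.png')
cv2.imwrite('pics/c2.png',np.hstack([crop(t,200,190,130,150,3),crop(s,310,150,130,150,3)]))"
```

```text
t 6.08 mm [ 1.2 -1.3 54.4] deg [-0.04  0.03 -0.26] F [-0.2  0.7 -5.6] M [ 0.03 -0.02  0.03] pos [0.5793 0.0478 0.1594] yaw [-1.7996e+02  3.0000e-02  5.1240e+01] op 0.0292
```

View pics/c2.png

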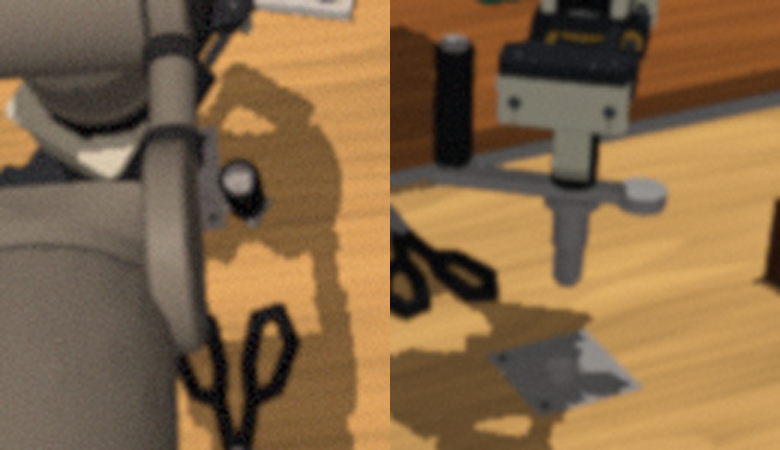

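```bash
python3 -c "
from h import *
print(px('scene',[.5793,.0478,.0724]),at('scene',368.7,243.7,.0724), px('scene',[.5795,.0493,0]))
go(.5795,.0493,.105,51.5)"
```

```text
[368.94581966 243.75997786] [0.57889232 0.04746774 0.0724    ] [367.63659545 273.19229456]
t 6.17 mm [-0.2  0.2 54.9] deg [-0.01 -0.02 -0.14] F [-0.   0.4 -5.7] M [ 0.01 -0.1  -0.  ] pos [0.5795 0.0496 0.1599] yaw [-1.7999e+02 -2.0000e-02  5.1360e+01] op 0.0291
```

Request:
move_arm:
  deltas:
    - {"x":0,"y":0,"z":0.015,"wx":0,"wy":0,"wz":0,"hand":0}
    - {"x":0,"y":0,"z":0.035,"wx":0,"wy":0,"wz":0,"hand":0}
    - {"x":0,"y":0,"z":0.055,"wx":0,"wy":0,"wz":0,"hand":0}
    - {"x":0,"y":0,"z":0.065,"wx":0,"wy":0,"wz":0,"hand":0}
    - {"x":0,"y":0,"z":0.071,"wx":0,"wy":0,"wz":0,"hand":0}
    - {"x":0,"y":0,"z":0.075,"wx":0,"wy":0,"wz":0,"hand":0}
    - {"x":0,"y":0,"z":0.079,"wx":0,"wy":0,"wz":0,"hand":0}
    - {"x":0,"y":0,"z":0.082,"wx":0,"wy":0,"wz":0,"hand":0}

```text
time: 7.18
tool_pos: [0.5797, 0.0492, 0.0778]
tool_rot: [3.141, -0.0, 0.897]
contact_force: [-0.4, -0.1, -5.2]
opening: 0.0297
```

```bash
python3 -c "
from h import *
go(.5795,.0493,.0464,51.5)"
```

```text
t 7.17 mm [-0.  -0.2 31.4] deg [ 0.03 -0.02 -0.13] F [-0.4 -0.1 -5.2] M [-0.   -0.02 -0.02] pos [0.5797 0.0492 0.0778] yaw [ 1.7997e+02 -2.0000e-02  5.1370e+01] op 0.0297
```

Request:
move_arm:
  deltas:
    - {"x":0,"y":0,"z":0.004,"wx":0,"wy":0,"wz":0,"hand":0}
    - {"x":0,"y":0,"z":0.009,"wx":0,"wy":0,"wz":0,"hand":0}
    - {"x":0,"y":0,"z":0.014,"wx":0,"wy":0,"wz":0,"hand":0}
    - {"x":0,"y":0,"z":0.017,"wx":0,"wy":0,"wz":0,"hand":0}
    - {"x":0,"y":0,"z":0.02,"wx":0,"wy":0,"wz":0,"hand":0}
    - {"x":0,"y":0,"z":0.022,"wx":0,"wy":0,"wz":0,"hand":0}
    - {"x":0,"y":0,"z":0.022,"wx":0,"wy":0,"wz":0,"hand":0}

```text
time: 8.05
tool_pos: [0.5795, 0.0492, 0.0556]
tool_rot: [-3.142, 0.0, 0.897]
contact_force: [-0.6, -0.3, -5.0]
opening: 0.0297
```

```bash
python3 -c "
from h import *
go(.5795,.0493,.0464,51.5)"
```

```text
t 8.05 mm [ 0.1 -0.1  9.2] deg [-0.    0.01 -0.13] F [-0.6 -0.3 -5. ] M [-0.04 -0.1  -0.02] pos [0.5795 0.0492 0.0556] yaw [-1.800e+02  1.000e-02  5.137e+01] op 0.0297
```

Request:
move_arm:
  deltas:
    - {"x":0,"y":0,"z":0.002,"wx":0,"wy":0,"wz":0,"hand":0}
    - {"x":0,"y":0,"z":0.004,"wx":0,"wy":0,"wz":0,"hand":0}
    - {"x":0,"y":0,"z":0.006,"wx":0,"wy":0,"wz":0,"hand":0}
    - {"x":0,"y":0,"z":0.007,"wx":0,"wy":0,"wz":0,"hand":0}
    - {"x":0,"y":0,"z":0.008,"wx":0,"wy":0,"wz":0,"hand":0}
    - {"x":0,"y":0,"z":0.0085,"wx":0,"wy":0,"wz":0,"hand":0}
    - {"x":0,"y":0,"z":0.0085,"wx":0,"wy":0,"wz":0,"hand":0}

```text
time: 8.93
tool_pos: [0.5795, 0.0492, 0.0472]
tool_rot: [3.142, 0.0, 0.897]
contact_force: [-0.1, 0.3, -5.1]
opening: 0.0295
```

```bash
python3 -c "
from h import *
go(.5795,.0493,.0464,51.5)"
```

```text
t 8.93 mm [ 0.1 -0.1  0.8] deg [ 0.01  0.   -0.13] F [-0.1  0.3 -5.1] M [-0.03 -0.19  0.02] pos [0.5795 0.0492 0.0472] yaw [179.99   0.    51.37] op 0.0295
```

Request:
move_arm:
  deltas:
    - {"x":0,"y":0,"z":0.0007,"wx":0,"wy":0,"wz":0,"hand":0}
    - {"x":0,"y":0,"z":0.0014,"wx":0,"wy":0,"wz":0,"hand":0}
    - {"x":0,"y":0,"z":0.0014,"wx":0,"wy":0,"wz":0,"hand":0}

```text
time: 9.3
tool_pos: [0.5797, 0.0492, 0.0461]
tool_rot: [3.141, -0.0, 0.897]
contact_force: [0.1, -0.3, -0.8]
opening: 0.0294
```

Request:
move_arm:
  deltas:
    - {"x":0,"y":0,"z":0.0004,"wx":0,"wy":0,"wz":0,"hand":0}
    - {"x":0,"y":0,"z":0.0004,"wx":0,"wy":0,"wz":0,"hand":0}

```text
time: 9.55
tool_pos: [0.5797, 0.0492, 0.0459]
tool_rot: [3.141, -0.0, 0.897]
contact_force: [-2.0, 0.4, 2.2]
opening: 0.0295
```

Request:
move_arm:
  deltas:
    - {"x":0,"y":0,"z":0.0003,"wx":0,"wy":0,"wz":4,"hand":0}
    - {"x":0,"y":0,"z":0.0003,"wx":0,"wy":0,"wz":8,"hand":0}
    - {"x":0,"y":0,"z":0.0003,"wx":0,"wy":0,"wz":8,"hand":0}
    - {"x":0,"y":0,"z":0.0003,"wx":0,"wy":0,"wz":8,"hand":0}

```text
time: 10.05
tool_pos: [0.5801, 0.0491, 0.0455]
tool_rot: [3.14, -0.001, 0.758]
contact_force: [-0.6, 0.2, 3.5]
opening: 0.0289
```

Request:
move_arm:
  deltas:
    - {"x":0,"y":0,"z":0,"wx":0,"wy":0,"wz":4,"hand":0}
    - {"x":0,"y":0,"z":0,"wx":0,"wy":0,"wz":8,"hand":0}
    - {"x":0,"y":0,"z":0,"wx":0,"wy":0,"wz":8,"hand":0}
    - {"x":0,"y":0,"z":0,"wx":0,"wy":0,"wz":8,"hand":0}

```text
time: 10.55
tool_pos: [0.5797, 0.0491, 0.0448]
tool_rot: [3.141, -0.0, 0.619]
contact_force: [1.8, -0.9, -3.1]
opening: 0.0293
```

Request:
move_arm:
  deltas:
    - {"x":0,"y":0,"z":0.0008,"wx":0,"wy":0,"wz":0,"hand":0}
    - {"x":0,"y":0,"z":0.0016,"wx":0,"wy":0,"wz":0,"hand":0}
    - {"x":0,"y":0,"z":0.0016,"wx":0,"wy":0,"wz":0,"hand":0}

```text
time: 10.92
tool_pos: [0.5798, 0.0491, 0.0437]
tool_rot: [3.141, -0.0, 0.618]
contact_force: [2.0, -1.0, 0.6]
opening: 0.0293
```

Request:
move_arm:
  deltas:
    - {"x":0,"y":0,"z":0.001,"wx":0,"wy":0,"wz":0,"hand":0}
    - {"x":0,"y":0,"z":0.002,"wx":0,"wy":0,"wz":0,"hand":0}
    - {"x":0,"y":0,"z":0.002,"wx":0,"wy":0,"wz":0,"hand":0}

```text
time: 11.3
tool_pos: [0.5799, 0.0491, 0.042]
tool_rot: [3.141, -0.001, 0.617]
contact_force: [2.2, -1.3, 4.1]
opening: 0.029
```

```bash
python3 -c "
from h import *
go(.5795,.0493,.0264,35.5)"
```

```text
t 11.3 mm [-0.2 -0.4 15.6] deg [ 0.04 -0.04 -0.13] F [ 2.2 -1.3  4.1] M [-0.37 -0.33 -0.04] pos [0.5799 0.0491 0.042 ] yaw [ 1.7996e+02 -4.0000e-02  3.5370e+01] op 0.029
```

Request:
move_arm:
  deltas:
    - {"x":0.0002,"y":0.0004,"z":0,"wx":0,"wy":0,"wz":0,"hand":0}
    - {"x":0.0002,"y":0.0004,"z":0.001,"wx":0,"wy":0,"wz":0,"hand":0}
    - {"x":0.0002,"y":0.0004,"z":0.002,"wx":0,"wy":0,"wz":0,"hand":0}
    - {"x":0.0002,"y":0.0004,"z":0.002,"wx":0,"wy":0,"wz":0,"hand":0}

```text
time: 11.8
tool_pos: [0.5801, 0.0491, 0.0403]
tool_rot: [3.141, -0.001, 0.617]
contact_force: [0.0, -0.7, 8.3]
opening: 0.0293
```

```bash
python3 -c "
from h import *
go(.5795,.0493,.0264,35.5)"
```

```text
t 11.8 mm [-0.4 -0.5 13.9] deg [ 0.02 -0.04 -0.13] F [ 0.  -0.7  8.3] M [-0.16 -0.01 -0.12] pos [0.5801 0.0491 0.0403] yaw [ 1.7998e+02 -4.0000e-02  3.5370e+01] op 0.0293
```

```bash
python3 -c "
from h import *
for n in('scene','top'): cv2.imwrite(f'pics/{n}3.png',viewer.read_camera(n)[:,:,::-1])
s=cv2.imread('pics/scene3.png')
cv2.imwrite('pics/c3.png',crop(s,310,180,110,110,5))
go(.5795,.0493,.0264,35.5)
# predicted: flange centre if rigid, hub top
z=.0403+.0166;p=[.5801,.0491]
y=np.radians(35.4+180)
h=np.array([p[0]+.08*np.cos(y),p[1]+.08*np.sin(y)])
w=np.array([p[0]-.06*np.cos(y),p[1]-.06*np.sin(y)])
for nm,X in(('handle top',[*h,z+.057]),('cw end top',[*w,z-.028]),('flange',[*p,z-.043])):print(nm,(px('scene',X)-[310,180]+.5)*5-.5)
"
```

```text
t 11.9 mm [-0.4 -0.5 13.9] deg [ 0.02 -0.04 -0.13] F [-0.1 -0.5  8.8] M [-0.2   0.02 -0.11] pos [0.5801 0.0491 0.0403] yaw [ 1.7998e+02 -4.0000e-02  3.5370e+01] op 0.029
handle top [126.76404847 183.26868   ]
cw end top [431.35230107 452.46291682]
flange [292.36092736 441.2971946 ]
```

View pics/c3.png

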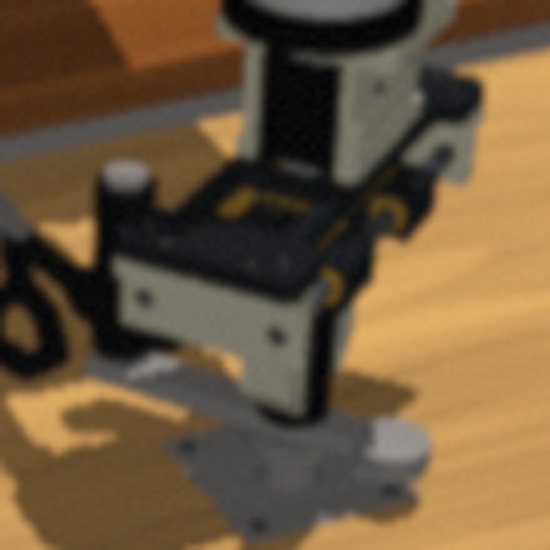

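```bash
python3 -c "
from h import *
def pred(p,yaw,ox,oy,k):
  z=p[2]+.0166;y=np.radians(yaw+180);e=np.array([np.cos(y),np.sin(y)])
  for nm,r,dz in(('handle top',.08,.057),('handle bot',.08,-.023),('cw c top',-.047,-.028),('cw end',-.06,-.028),('arm@50',.05,-.028),('tip',0,-.104)):
    print(nm,(px('scene',[*(np.array(p[:2])+r*e),z+dz])-[ox,oy]+.5)*k-.5)
pred([.5794,.0485,.1597],51.3,310-130,150,3)
print();pred([.5801,.0491,.0403],35.4,310,180,5)
"
```

```text
handle top [456.53926789  46.7395882 ]
handle bot [454.33207882 161.23452789]
cw c top [649.01727028 189.8396408 ]
cw end [669.60372624 192.13926476]
arm@50 [499.21909538 173.0970107 ]
tip [568.81065953 282.2496151 ]

handle top [126.76404847 183.26868   ]
handle bot [122.75605291 349.35219679]
cw c top [401.06421864 443.32536418]
cw end [431.35230107 452.46291682]
arm@50 [185.61333201 378.32837104]
tip [284.34457829 559.2978797 ]
```

The crank lies as predicted for a rigid grip: handle top at crop (127,175), with the same 1.6 px bias as before. So it has really entered about 6 mm, with drag. I'll ease the angle.

Request:
move_arm:
  deltas:
    - {"x":0,"y":0,"z":0,"wx":0,"wy":0,"wz":2,"hand":0}
    - {"x":0,"y":0,"z":0,"wx":0,"wy":0,"wz":2,"hand":0}
    - {"x":0,"y":0,"z":0,"wx":0,"wy":0,"wz":2,"hand":0}

```text
time: 12.28
tool_pos: [0.58, 0.0491, 0.0397]
tool_rot: [3.141, -0.0, 0.583]
contact_force: [0.8, 0.6, 5.3]
opening: 0.0294
```

```bash
python3 -c "
from h import *
go(.5795,.0493,.0264,35.5)"
```

```text
t 12.28 mm [-0.3 -0.5 13.3] deg [ 0.01 -0.02 -2.1 ] F [0.8 0.6 5.3] M [-0.21 -0.19 -0.11] pos [0.58   0.0491 0.0397] yaw [ 1.7999e+02 -2.0000e-02  3.3400e+01] op 0.0294
```

Request:
move_arm:
  deltas:
    - {"x":0,"y":0,"z":0.0005,"wx":0,"wy":0,"wz":1,"hand":0}
    - {"x":0,"y":0,"z":0.0012,"wx":0,"wy":0,"wz":2,"hand":0}
    - {"x":0,"y":0,"z":0.0018,"wx":0,"wy":0,"wz":3,"hand":0}
    - {"x":0,"y":0,"z":0.0018,"wx":0,"wy":0,"wz":3,"hand":0}

```text
time: 12.78
tool_pos: [0.5797, 0.049, 0.037]
tool_rot: [-3.141, 0.001, 0.53]
contact_force: [2.3, -1.6, -4.5]
opening: 0.0294
```

```bash
python3 -c "
from h import *
go(.5795,.0493,.0264,35.5)"
```

```text
t 12.78 mm [ 0.  -0.4 10.6] deg [-0.02  0.04 -5.14] F [ 2.3 -1.6 -4.5] M [-0.29 -0.75 -0.02] pos [0.5797 0.049  0.037 ] yaw [-1.7998e+02  4.0000e-02  3.0360e+01] op 0.0294
```

Request:
move_arm:
  deltas:
    - {"x":0,"y":0,"z":0.001,"wx":0,"wy":0,"wz":0,"hand":0}
    - {"x":0,"y":0,"z":0.002,"wx":0,"wy":0,"wz":0,"hand":0}
    - {"x":0,"y":0,"z":0.003,"wx":0,"wy":0,"wz":0,"hand":0}
    - {"x":0,"y":0,"z":0.004,"wx":0,"wy":0,"wz":0,"hand":0}
    - {"x":0,"y":0,"z":0.004,"wx":0,"wy":0,"wz":0,"hand":0}

```text
time: 13.4
tool_pos: [0.5798, 0.049, 0.0335]
tool_rot: [-3.142, 0.0, 0.53]
contact_force: [3.2, -0.3, -3.3]
opening: 0.0297
```

```bash
python3 -c "
from h import *
go(.5795,.0493,.0264,30.4)"
```

```text
t 13.4 mm [-0.1 -0.4  7.1] deg [-0.    0.02 -0.03] F [ 3.2 -0.3 -3.3] M [-0.22 -0.57 -0.03] pos [0.5798 0.049  0.0335] yaw [-1.800e+02  2.000e-02  3.037e+01] op 0.0297
```

Request:
move_arm:
  deltas:
    - {"x":0.0003,"y":0.0002,"z":0.0015,"wx":0,"wy":0,"wz":0,"hand":0}
    - {"x":0.0003,"y":0.0002,"z":0.003,"wx":0,"wy":0,"wz":0,"hand":0}
    - {"x":0.0003,"y":0.0002,"z":0.0045,"wx":0,"wy":0,"wz":0,"hand":0}
    - {"x":0.0003,"y":0.0002,"z":0.006,"wx":0,"wy":0,"wz":0,"hand":0}
    - {"x":0.0003,"y":0.0002,"z":0.006,"wx":0,"wy":0,"wz":0,"hand":0}

```text
time: 14.02
tool_pos: [0.5801, 0.049, 0.0274]
tool_rot: [-3.141, 0.0, 0.53]
contact_force: [1.8, -0.4, -3.5]
opening: 0.0292
```

```bash
python3 -c "
from h import *
go(.5795,.0493,.0264,30.4)"
```

```text
t 14.03 mm [-0.3 -0.6  1. ] deg [-0.01  0.03 -0.03] F [ 1.8 -0.4 -3.5] M [-0.16 -0.25 -0.08] pos [0.5801 0.049  0.0274] yaw [-1.7999e+02  3.0000e-02  3.0370e+01] op 0.0292
```

Request:
move_arm:
  deltas:
    - {"x":0,"y":0,"z":0.0007,"wx":0,"wy":0,"wz":0,"hand":0}
    - {"x":0,"y":0,"z":0.0014,"wx":0,"wy":0,"wz":0,"hand":0}
    - {"x":0,"y":0,"z":0.002,"wx":0,"wy":0,"wz":0,"hand":0}
    - {"x":0,"y":0,"z":0.002,"wx":0,"wy":0,"wz":0,"hand":0}

```text
time: 14.52
tool_pos: [0.5803, 0.049, 0.0263]
tool_rot: [3.141, -0.0, 0.53]
contact_force: [-1.6, -0.7, 5.3]
opening: 0.0297
```

```bash
python3 -c "
from h import *
go(.5795,.0493,.0264,30.4)"
```

```text
t 14.53 mm [-0.5 -0.7 -0.1] deg [ 0.01 -0.01 -0.03] F [-1.6 -0.7  5.3] M [-0.04  0.3  -0.06] pos [0.5803 0.049  0.0263] yaw [ 1.7999e+02 -1.0000e-02  3.0370e+01] op 0.0297
```

Home: the TCP stopped at 0.0263 (0.0264 expected for flange on plate), with about a 10 N push. I relax the push, let go and rise.

Request:
move_arm:
  deltas:
    - {"x":0,"y":0,"z":-0.0013,"wx":0,"wy":0,"wz":0,"hand":0}
    - {"x":0,"y":0,"z":-0.0013,"wx":0,"wy":0,"wz":0,"hand":0.4}
    - {"x":0,"y":0,"z":-0.0013,"wx":0,"wy":0,"wz":0,"hand":0.6}
    - {"x":0,"y":0,"z":-0.0013,"wx":0,"wy":0,"wz":0,"hand":0.6}
    - {"x":0,"y":0,"z":-0.02,"wx":0,"wy":0,"wz":0,"hand":0.6}
    - {"x":0,"y":0,"z":-0.06,"wx":0,"wy":0,"wz":0,"hand":0.6}
    - {"x":0,"y":0,"z":-0.1,"wx":0,"wy":0,"wz":-8,"hand":0.6}
    - {"x":0,"y":0,"z":-0.119,"wx":0,"wy":0,"wz":-18,"hand":0.6}

```text
time: 15.52
tool_pos: [0.5812, 0.049, 0.1473]
tool_rot: [3.139, -0.002, 0.85]
contact_force: [0.9, -0.2, -0.2]
opening: 0.0554
```

```bash
python3 -c "
from h import *
go(.511,.0086,.14,240)
s=viewer.read_camera('scene')[:,:,::-1];t=viewer.read_camera('top')[:,:,::-1]
cv2.imwrite('pics/scene4.png',s);cv2.imwrite('pics/top4.png',t)
cv2.imwrite('pics/c4.png',np.hstack([crop(s,300,200,130,100,3),crop(t,190,190,130,100,3)]))
c=np.array([.580,.0491])
for a in(205,210.4,215):
  h=c+.08*np.array([np.cos(np.radians(a)),np.sin(np.radians(a))]);print(a,(px('scene',[*h,.1])-[300,200]+.5)*3-.5)
"
```

```text
t 15.53 mm [-76.7 -26.1   7.1] deg [ -0.17  -0.27 168.68] F [ 0.9 -0.2 -0.2] M [ 0.01 -0.04  0.  ] pos [0.5812 0.049  0.1473] yaw [ 1.7983e+02 -1.3000e-01  4.8680e+01] op 0.0554
205 [116.79847094  59.28613992]
210.4 [110.48613397  63.45069296]
215 [105.74370522  67.259251  ]
```

View pics/c4.png

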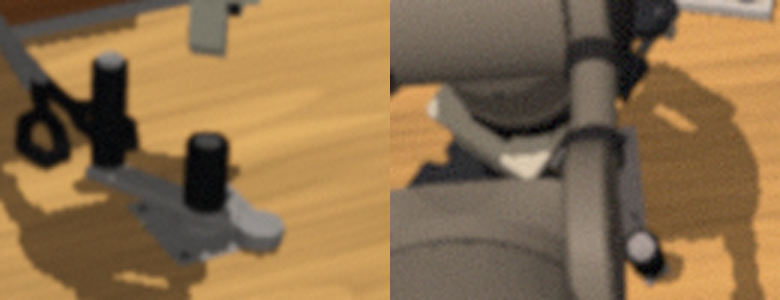

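```bash
python3 -c "
from h import *
K=lambda U,V,x,y,k:((U+.5)/k-.5+x,(V+.5)/k-.5+y)
print('top',at('top',*K(252,247,190,190,3),.1),'tri',tri(K(110,60,300,200,3),K(252,247,190,190,3)))
a=np.radians(210.4);print(.58+.08*np.cos(a),.0491+.08*np.sin(a))
"
```

```text
top [0.50848494 0.00971039 0.1       ] tri (array([0.50829286, 0.00962194, 0.1011351 ]), np.float64(6.133353615171385e-05))
0.5109989064634194 0.008617298870306878
```

Request:
move_arm:
  deltas:
    - {"x":-0.01,"y":-0.003,"z":0,"wx":0,"wy":0,"wz":-10,"hand":0.6}
    - {"x":-0.02,"y":-0.007,"z":0,"wx":0,"wy":0,"wz":-20,"hand":0.6}
    - {"x":-0.03,"y":-0.01,"z":0,"wx":0,"wy":0,"wz":-30,"hand":0.6}
    - {"x":-0.04,"y":-0.013,"z":0,"wx":0,"wy":0,"wz":-40,"hand":0.6}
    - {"x":-0.05,"y":-0.017,"z":0,"wx":0,"wy":0,"wz":-50,"hand":0.6}
    - {"x":-0.06,"y":-0.02,"z":0,"wx":0,"wy":0,"wz":-60,"hand":0.6}
    - {"x":-0.07,"y":-0.023,"z":0,"wx":0,"wy":0,"wz":-70,"hand":0.6}
    - {"x":-0.0767,"y":-0.026,"z":0,"wx":0,"wy":0,"wz":-80,"hand":0.6}

```text
time: 16.62
tool_pos: [0.5089, 0.0088, 0.1435]
tool_rot: [-3.14, -0.001, 2.242]
contact_force: [-0.1, 0.1, -0.7]
opening: 0.0549
```

Request:
move_arm:
  deltas:
    - {"x":0,"y":0,"z":0,"wx":0,"wy":0,"wz":-10,"hand":0.6}
    - {"x":0,"y":0,"z":0,"wx":0,"wy":0,"wz":-20,"hand":0.6}
    - {"x":0,"y":0,"z":0,"wx":0,"wy":0,"wz":-30,"hand":0.6}
    - {"x":0,"y":0,"z":0,"wx":0,"wy":0,"wz":-40,"hand":0.6}
    - {"x":0,"y":0,"z":0,"wx":0,"wy":0,"wz":-50,"hand":0.6}
    - {"x":0,"y":0,"z":0,"wx":0,"wy":0,"wz":-60,"hand":0.6}
    - {"x":0,"y":0,"z":0,"wx":0,"wy":0,"wz":-70,"hand":0.6}
    - {"x":0,"y":0,"z":0,"wx":0,"wy":0,"wz":-80,"hand":0.6}

```text
time: 17.62
tool_pos: [0.5092, 0.009, 0.1434]
tool_rot: [3.14, -0.002, -2.645]
contact_force: [0.3, -0.7, -0.2]
opening: 0.055
```

```bash
python3 -c "
from h import *
go(.511,.0086,.068,240);print(monitor.observe()['qpos'])"
```

```text
t 17.62 mm [-1.5 -1.3 75.4] deg [  0.09  -0.07 -31.55] F [ 0.3 -0.7 -0.2] M [ 0.11 -0.14 -0.04] pos [0.5092 0.009  0.1434] yaw [ 1.7994e+02 -9.0000e-02 -1.5155e+02] op 0.055
[-1.32826385e-01  3.99556668e-01  1.68713028e+00 -7.10037683e-05
  1.05686939e+00 -2.20012296e+00]
```

Request:
move_arm:
  deltas:
    - {"x":-0.0008,"y":-0.0002,"z":0.005,"wx":0,"wy":0,"wz":-10,"hand":0.6}
    - {"x":-0.0008,"y":-0.0002,"z":0.015,"wx":0,"wy":0,"wz":-20,"hand":0.6}
    - {"x":-0.0008,"y":-0.0002,"z":0.03,"wx":0,"wy":0,"wz":-30,"hand":0.6}
    - {"x":-0.0008,"y":-0.0002,"z":0.045,"wx":0,"wy":0,"wz":-31.5,"hand":0.6}
    - {"x":-0.0008,"y":-0.0002,"z":0.06,"wx":0,"wy":0,"wz":-31.5,"hand":0.6}
    - {"x":-0.0008,"y":-0.0002,"z":0.07,"wx":0,"wy":0,"wz":-31.5,"hand":0.6}
    - {"x":-0.0008,"y":-0.0002,"z":0.075,"wx":0,"wy":0,"wz":-31.5,"hand":0.6}
    - {"x":-0.0008,"y":-0.0002,"z":0.075,"wx":0,"wy":0,"wz":-31.5,"hand":0.5}
  grip_force: 20

```text
time: 18.62
tool_pos: [0.5107, 0.0091, 0.0695]
tool_rot: [3.141, -0.0, -2.097]
contact_force: [-0.2, -0.4, 0.9]
opening: 0.0491
```

Request:
move_arm:
  deltas:
    - {"x":0,"y":0,"z":0,"wx":0,"wy":0,"wz":0,"hand":0.3}
    - {"x":0,"y":0,"z":0,"wx":0,"wy":0,"wz":0,"hand":0.1}
    - {"x":0,"y":0,"z":0,"wx":0,"wy":0,"wz":0,"hand":0.1}
    - {"x":0,"y":0,"z":0,"wx":0,"wy":0,"wz":0,"hand":0.1}

```text
time: 19.12
tool_pos: [0.5108, 0.0091, 0.07]
tool_rot: [-3.141, 0.0, -2.097]
contact_force: [-1.1, 0.1, 1.7]
opening: 0.0253
```

```bash
python3 -c "
from h import *
go(.511,.0086,.068,240);print(monitor.observe()['qpos'])"
```

```text
t 19.12 mm [ 0.3 -0.5  2. ] deg [-0.03  0.   -0.13] F [-1.1  0.1  1.7] M [ 0.14  0.08 -0.02] pos [0.5108 0.0091 0.07  ] yaw [-179.97    0.   -120.13] op 0.0253
[-1.32209027e-01  5.01079088e-01  1.76463748e+00 -1.35506081e-04
  8.75410964e-01 -2.74779993e+00]
```

```bash
cat >> h.py <<'E'
def arc(phi0,dphi,psi0,wz=None,C=(.580,.0491),r=.08,z=0):
    "rows from handle angle phi0 through cumulative clockwise angles dphi; wz: cumulative tool turns"
    P=lambda f:np.array([np.cos(np.radians(f)),np.sin(np.radians(f))])
    s=np.radians(psi0);A=np.array([[np.cos(s),np.sin(s)],[np.sin(s),-np.cos(s)]])
    for i,d in enumerate(dphi):
        v=A@(r*(P(phi0-d)-P(phi0)))
        print('{"x": %.4f, "y": %.4f, "z": %g, "wx": 0, "wy": 0, "wz": %g, "hand": 0.1}'%(*v,z,0 if wz is None else wz[i]),end=", ")
    print()
E
python3 -c "
from h import *
arc(210,[4,12,21,30,39,48,57,66],239.87);arc(144,np.arange(1,9)*9,239.87);arc(72,[9,18,27,36,45,54,60,64],239.87)"
```

```text
{"x": -0.0029, "y": 0.0047, "z": 0, "wx": 0, "wy": 0, "wz": 0, "hand": 0.1}, {"x": -0.0098, "y": 0.0136, "z": 0, "wx": 0, "wy": 0, "wz": 0, "hand": 0.1}, {"x": -0.0189, "y": 0.0222, "z": 0, "wx": 0, "wy": 0, "wz": 0, "hand": 0.1}, {"x": -0.0292, "y": 0.0293, "z": 0, "wx": 0, "wy": 0, "wz": 0, "hand": 0.1}, {"x": -0.0405, "y": 0.0348, "z": 0, "wx": 0, "wy": 0, "wz": 0, "hand": 0.1}, {"x": -0.0526, "y": 0.0384, "z": 0, "wx": 0, "wy": 0, "wz": 0, "hand": 0.1}, {"x": -0.0650, "y": 0.0400, "z": 0, "wx": 0, "wy": 0, "wz": 0, "hand": 0.1}, {"x": -0.0776, "y": 0.0397, "z": 0, "wx": 0, "wy": 0, "wz": 0, "hand": 0.1}, 
{"x": -0.0123, "y": -0.0023, "z": 0, "wx": 0, "wy": 0, "wz": 0, "hand": 0.1}, {"x": -0.0242, "y": -0.0064, "z": 0, "wx": 0, "wy": 0, "wz": 0, "hand": 0.1}, {"x": -0.0352, "y": -0.0124, "z": 0, "wx": 0, "wy": 0, "wz": 0, "hand": 0.1}, {"x": -0.0452, "y": -0.0200, "z": 0, "wx": 0, "wy": 0, "wz": 0, "hand": 0.1}, {"x": -0.0539, "y": -0.0291, "z": 0, "wx": 0, "wy": 0, "wz": 0, "hand": 0.1}, {"x": -0.0610, "y": -0.0394, "z": 0, "wx": 0, "wy": 0, "wz": 0, "hand": 0.1}, {"x": -0.0664, "y": -0.0507, "z": 0, "wx": 0, "wy": 0, "wz": 0, "hand": 0.1}, {"x": -0.0700, "y": -0.0628, "z": 0, "wx": 0, "wy": 0, "wz": 0, "hand": 0.1}, 
{"x": -0.0017, "y": -0.0124, "z": 0, "wx": 0, "wy": 0, "wz": 0, "hand": 0.1}, {"x": -0.0014, "y": -0.0250, "z": 0, "wx": 0, "wy": 0, "wz": 0, "hand": 0.1}, {"x": 0.0009, "y": -0.0373, "z": 0, "wx": 0, "wy": 0, "wz": 0, "hand": 0.1}, {"x": 0.0051, "y": -0.0492, "z": 0, "wx": 0, "wy": 0, "wz": 0, "hand": 0.1}, {"x": 0.0110, "y": -0.0602, "z": 0, "wx": 0, "wy": 0, "wz": 0, "hand": 0.1}, {"x": 0.0186, "y": -0.0702, "z": 0, "wx": 0, "wy": 0, "wz": 0, "hand": 0.1}, {"x": 0.0245, "y": -0.0761, "z": 0, "wx": 0, "wy": 0, "wz": 0, "hand": 0.1}, {"x": 0.0288, "y": -0.0797, "z": 0, "wx": 0, "wy": 0, "wz": 0, "hand": 0.1},
```

Request:
move_arm:
  deltas:
    - {"x":-0.0029,"y":0.0047,"z":0,"wx":0,"wy":0,"wz":0,"hand":0.1}
    - {"x":-0.0098,"y":0.0136,"z":0,"wx":0,"wy":0,"wz":0,"hand":0.1}
    - {"x":-0.0189,"y":0.0222,"z":0,"wx":0,"wy":0,"wz":0,"hand":0.1}
    - {"x":-0.0292,"y":0.0293,"z":0,"wx":0,"wy":0,"wz":0,"hand":0.1}

```text
time: 19.62
tool_pos: [0.4997, 0.0493, 0.0698]
tool_rot: [-3.141, -0.001, -2.096]
contact_force: [-0.1, -5.7, 0.9]
opening: 0.0258
```

```bash
python3 -c "
from h import *
go(.511,.0086,.068,239.87)
p=monitor.observe()['tool_pos'][:2]-[.58,.0491];print(np.hypot(*p),np.degrees(np.arctan2(p[1],p[0]))%360)
arc(180,[8,16,25,34,43,52,61,70],239.87);arc(110,np.arange(1,9)*9,239.87);arc(38,[9,18,27,34],239.87)"
```

```text
t 19.62 mm [ 29.5 -30.2   1.9] deg [-0.05 -0.08  0.05] F [-0.1 -5.7  0.9] M [-1.04 -0.38 -0.04] pos [0.4997 0.0493 0.0698] yaw [-1.7995e+02 -8.0000e-02 -1.2008e+02] op 0.0258
0.08034694031203692 179.88312947956382
{"x": -0.0100, "y": 0.0049, "z": 0, "wx": 0, "wy": 0, "wz": 0, "hand": 0.1}, {"x": -0.0206, "y": 0.0084, "z": 0, "wx": 0, "wy": 0, "wz": 0, "hand": 0.1}, {"x": -0.0330, "y": 0.0105, "z": 0, "wx": 0, "wy": 0, "wz": 0, "hand": 0.1}, {"x": -0.0456, "y": 0.0106, "z": 0, "wx": 0, "wy": 0, "wz": 0, "hand": 0.1}, {"x": -0.0580, "y": 0.0088, "z": 0, "wx": 0, "wy": 0, "wz": 0, "hand": 0.1}, {"x": -0.0700, "y": 0.0051, "z": 0, "wx": 0, "wy": 0, "wz": 0, "hand": 0.1}, {"x": -0.0812, "y": -0.0005, "z": 0, "wx": 0, "wy": 0, "wz": 0, "hand": 0.1}, {"x": -0.0914, "y": -0.0078, "z": 0, "wx": 0, "wy": 0, "wz": 0, "hand": 0.1}, 
{"x": -0.0090, "y": -0.0088, "z": 0, "wx": 0, "wy": 0, "wz": 0, "hand": 0.1}, {"x": -0.0165, "y": -0.0189, "z": 0, "wx": 0, "wy": 0, "wz": 0, "hand": 0.1}, {"x": -0.0223, "y": -0.0300, "z": 0, "wx": 0, "wy": 0, "wz": 0, "hand": 0.1}, {"x": -0.0263, "y": -0.0419, "z": 0, "wx": 0, "wy": 0, "wz": 0, "hand": 0.1}, {"x": -0.0284, "y": -0.0542, "z": 0, "wx": 0, "wy": 0, "wz": 0, "hand": 0.1}, {"x": -0.0285, "y": -0.0668, "z": 0, "wx": 0, "wy": 0, "wz": 0, "hand": 0.1}, {"x": -0.0267, "y": -0.0792, "z": 0, "wx": 0, "wy": 0, "wz": 0, "hand": 0.1}, {"x": -0.0230, "y": -0.0912, "z": 0, "wx": 0, "wy": 0, "wz": 0, "hand": 0.1}, 
{"x": 0.0056, "y": -0.0112, "z": 0, "wx": 0, "wy": 0, "wz": 0, "hand": 0.1}, {"x": 0.0128, "y": -0.0215, "z": 0, "wx": 0, "wy": 0, "wz": 0, "hand": 0.1}, {"x": 0.0216, "y": -0.0305, "z": 0, "wx": 0, "wy": 0, "wz": 0, "hand": 0.1}, {"x": 0.0294, "y": -0.0364, "z": 0, "wx": 0, "wy": 0, "wz": 0, "hand": 0.1},
```

Request:
move_arm:
  deltas:
    - {"x":-0.01,"y":0.0049,"z":0,"wx":0,"wy":0,"wz":0,"hand":0.1}
    - {"x":-0.0206,"y":0.0084,"z":0,"wx":0,"wy":0,"wz":0,"hand":0.1}
    - {"x":-0.033,"y":0.0105,"z":0,"wx":0,"wy":0,"wz":0,"hand":0.1}
    - {"x":-0.0456,"y":0.0106,"z":0,"wx":0,"wy":0,"wz":0,"hand":0.1}
    - {"x":-0.058,"y":0.0088,"z":0,"wx":0,"wy":0,"wz":0,"hand":0.1}
    - {"x":-0.07,"y":0.0051,"z":0,"wx":0,"wy":0,"wz":0,"hand":0.1}
    - {"x":-0.0812,"y":-0.0005,"z":0,"wx":0,"wy":0,"wz":0,"hand":0.1}
    - {"x":-0.0914,"y":-0.0078,"z":0,"wx":0,"wy":0,"wz":0,"hand":0.1}

```text
time: 20.62
tool_pos: [0.5507, 0.1248, 0.0693]
tool_rot: [3.138, -0.003, -2.096]
contact_force: [-4.9, -3.1, 3.5]
opening: 0.0256
```

Request:
move_arm:
  deltas:
    - {"x":-0.009,"y":-0.0088,"z":0,"wx":0,"wy":0,"wz":0,"hand":0.1}
    - {"x":-0.0165,"y":-0.0189,"z":0,"wx":0,"wy":0,"wz":0,"hand":0.1}
    - {"x":-0.0223,"y":-0.03,"z":0,"wx":0,"wy":0,"wz":0,"hand":0.1}
    - {"x":-0.0263,"y":-0.0419,"z":0,"wx":0,"wy":0,"wz":0,"hand":0.1}
    - {"x":-0.0284,"y":-0.0542,"z":0,"wx":0,"wy":0,"wz":0,"hand":0.1}
    - {"x":-0.0285,"y":-0.0668,"z":0,"wx":0,"wy":0,"wz":0,"hand":0.1}
    - {"x":-0.0267,"y":-0.0792,"z":0,"wx":0,"wy":0,"wz":0,"hand":0.1}
    - {"x":-0.023,"y":-0.0912,"z":0,"wx":0,"wy":0,"wz":0,"hand":0.1}

```text
time: 21.62
tool_pos: [0.642, 0.1011, 0.0696]
tool_rot: [3.139, 0.001, -2.096]
contact_force: [-2.7, 4.1, 4.6]
opening: 0.0252
```

Request:
move_arm:
  deltas:
    - {"x":0.0056,"y":-0.0112,"z":0,"wx":0,"wy":0,"wz":0,"hand":0.1}
    - {"x":0.0128,"y":-0.0215,"z":0,"wx":0,"wy":0,"wz":0,"hand":0.1}
    - {"x":0.0216,"y":-0.0305,"z":0,"wx":0,"wy":0,"wz":0,"hand":0.1}
    - {"x":0.0294,"y":-0.0364,"z":0,"wx":0,"wy":0,"wz":0,"hand":0.1}

```text
time: 22.12
tool_pos: [0.6602, 0.0573, 0.07]
tool_rot: [3.141, 0.003, -2.096]
contact_force: [1.1, 5.5, 2.4]
opening: 0.0257
```

```bash
python3 -c "
from h import *
go(.511,.0086,.068,239.87)
p=monitor.observe()['tool_pos'][:2]-[.58,.0491];print(np.hypot(*p),np.degrees(np.arctan2(p[1],p[0]))%360,monitor.observe()['qpos'])
s=viewer.read_camera('scene')[:,:,::-1];t=viewer.read_camera('top')[:,:,::-1]
cv2.imwrite('pics/scene5.png',s);cv2.imwrite('pics/top5.png',t)
s4=cv2.imread('pics/scene4.png')
a=np.vstack([crop(s4,160,280,130,70,4),crop(s,160,280,130,70,4)]);cv2.imwrite('pics/c5.png',a)
# machine shift between the two pictures (patch on the machine's pillar/arm)
g=lambda i:cv2.cvtColor(np.ascontiguousarray(i),cv2.COLOR_BGR2GRAY).astype(np.float32)
for (x,y,w,h) in((20,225,200,90),(60,215,150,60)):
  print(cv2.phaseCorrelate(g(s4)[y:y+h,x:x+w],g(s)[y:y+h,x:x+w],cv2.createHanningWindow((w,h),cv2.CV_32F)))
print('px per 10mm',px('scene',[.58,-.35,.19])-px('scene',[.58,-.35,.18]))
"
```

```text
t 22.12 mm [116.9 104.7   1.6] deg [0.01 0.18 0.04] F [1.1 5.5 2.4] M [ 1.3  -0.18  0.04] pos [0.6602 0.0573 0.07  ] yaw [ 179.99    0.18 -120.09] op 0.0257
0.08059689533591238 5.806445201963553 [-0.03044916  0.7330977   1.30028118  0.00325617  1.10682007 -2.64826501]
((-1.1981039416587294, -4.075033163976947), 0.947082750108507)
((-1.1803019182723489, -4.121582228807796), 0.905012146419949)
px per 10mm [-1.04105173 -5.36200155]
```

View pics/c5.png

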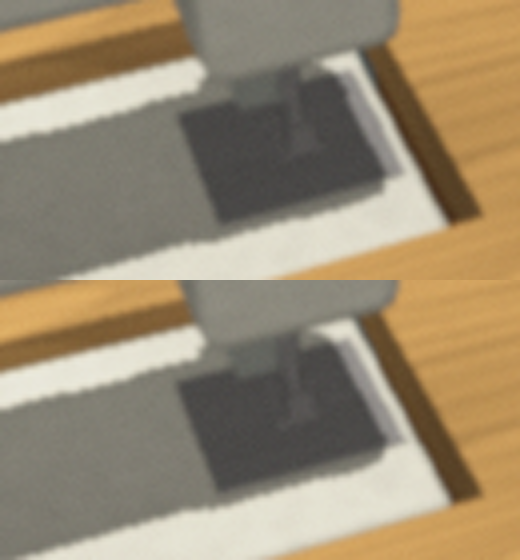

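```bash
python3 -c "
from h import *
s=cv2.imread('pics/scene5.png');t=cv2.imread('pics/top5.png')
cv2.imwrite('pics/c6.png',np.vstack([crop(s,100,270,130,50,6),crop(t,350,240,130,48,6)]))
"
```

```text
(no output)
```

View pics/c6.png

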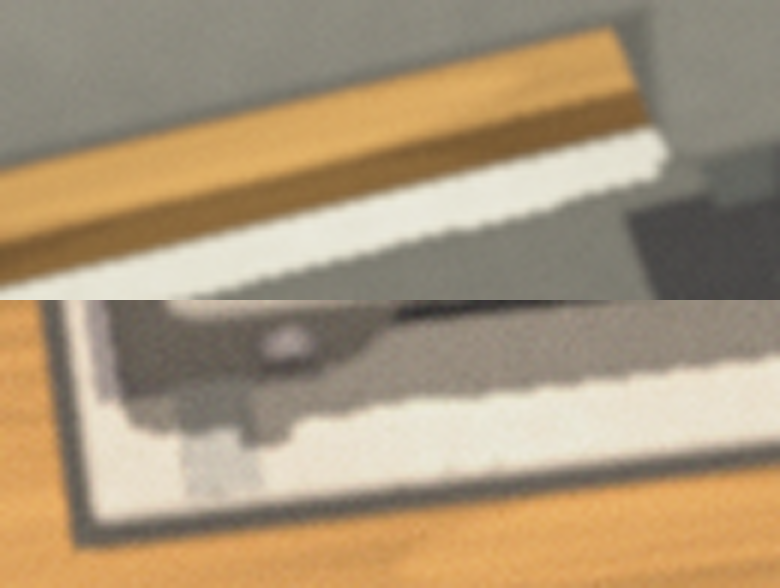

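```bash
python3 -c "
from h import *
from scipy.optimize import brentq
s=cv2.imread('pics/scene5.png').astype(float);t=cv2.imread('pics/top5.png').astype(float)
s4=cv2.imread('pics/scene4.png').astype(float);t4=cv2.imread('pics/top4.png').astype(float)
def edge(im,ch,u,v0,v1,up):
  d=np.diff(im[v0:v1,u,ch].astype(float))*(1 if up else -1)
  k=d.argmax();a,b,c=d[max(k-1,0)],d[k],d[min(k+1,len(d)-1)];return v0+k+.5+.5*(a-c)/(a-2*b+c)
def line(im,ch,us,f,up,w=5):
  P=[(u,edge(im,ch,u,int(f(u))-w,int(f(u))+w+1,up)) for u in us];P=np.array(P);q=np.polyfit(*P.T,1)
  r=P[:,1]-np.polyval(q,P[:,0]);P=P[abs(r)<.5];q=np.polyfit(*P.T,1);return q,len(P),np.std(P[:,1]-np.polyval(q,P[:,0]))
def L(x0,y0,x1,y1,ox,oy):
  x0,x1,y0,y1=x0/6+ox,x1/6+ox,y0/6+oy,y1/6+oy
  return lambda u:y0+(u-x0)*(y1-y0)/(x1-x0)
us=range(106,196);ut=range(374,478)
sw=line(s,1,us,L(0,245,620,90,100,270),False,4);tw=line(t,2,ut,L(80,248,780,165,350,240),True,3)
tb=line(t,0,ut,L(100,222,780,150,350,240),False,3)
sb=line(s,0,us,L(0,285,650,128,100,270),True,4)
print(sw,tw,sb,tb)
def xat(cam,q,y,z):
  # point on image line with world y at height z
  f=lambda u:at(cam,u,np.polyval(q,u),z)[1]-y
  u=brentq(f,-200,900);return at(cam,u,np.polyval(q,u),z)[0]
for y in(-.27,-.32,-.37):
  for n,a,b in(('wood',sw[0],tw[0]),('bed',sb[0],tb[0])):
    print(y,n,'z',round(1e3*brentq(lambda z:xat('scene',a,y,z)-xat('top',b,y,z),-.04,.03),2))
"
```

```text
<string>:8: RuntimeWarning: invalid value encountered in scalar divide
Traceback (most recent call last):
TypeError: expected non-empty vector for x
```

```bash
python3 -c "
from h import *
from scipy.optimize import brentq
def q(x0,y0,x1,y1,ox,oy):
  f=lambda a,o:(a+.5)/6-.5+o
  return np.polyfit([f(x0,ox),f(x1,ox)],[f(y0,oy),f(y1,oy)],1)
sw,sb=q(0,245,620,90,100,270),q(0,284,650,128,100,270)
tw,tb=q(80,247,780,165,350,240),q(100,222,780,150,350,240)
def xat(cam,q,y,z):
  f=lambda u:at(cam,u,np.polyval(q,u),z)[1]-y
  u=brentq(f,-50,640);return at(cam,u,np.polyval(q,u),z)[0]
for y in(-.25,-.3,-.35,-.4):
  print(y,[round(1e3*brentq(lambda z:xat('scene',a,y,z)-xat('top',b,y,z),-.04,.03),2) for a,b in((sw,tw),(sb,tb))],xat('top',tw,y,0),xat('top',tb,y,-.005),xat('scene',sw,y,0))
"
```

```text
-0.25 [1.24, -10.64] 0.47705029107003805 0.48552478052239023 0.4751642362877083
-0.3 [0.71, -10.69] 0.4761536162735836 0.4840942988295486 0.4750700376727822
-0.35 [0.16, -10.76] 0.47521463027724764 0.4826251779013782 0.4749734499838534
-0.4 [-0.42, -10.85] 0.47423299895900717 0.4811171029544097 0.4748743418526562
```

```bash
python3 -c "
from h import *
k=np.arange(1,9)
arc(4,9*k,239.87,7.3*k);arc(-68,9*k,239.87-58.4,7.3*k);arc(-140,9*k[:4],239.87-116.8,7.3*k[:4])"
```

```text
{"x": 0.0109, "y": -0.0062, "z": 0, "wx": 0, "wy": 0, "wz": 7.3, "hand": 0.1}, {"x": 0.0227, "y": -0.0106, "z": 0, "wx": 0, "wy": 0, "wz": 14.6, "hand": 0.1}, {"x": 0.0350, "y": -0.0132, "z": 0, "wx": 0, "wy": 0, "wz": 21.9, "hand": 0.1}, {"x": 0.0475, "y": -0.0137, "z": 0, "wx": 0, "wy": 0, "wz": 29.2, "hand": 0.1}, {"x": 0.0600, "y": -0.0123, "z": 0, "wx": 0, "wy": 0, "wz": 36.5, "hand": 0.1}, {"x": 0.0721, "y": -0.0090, "z": 0, "wx": 0, "wy": 0, "wz": 43.8, "hand": 0.1}, {"x": 0.0835, "y": -0.0038, "z": 0, "wx": 0, "wy": 0, "wz": 51.1, "hand": 0.1}, {"x": 0.0940, "y": 0.0031, "z": 0, "wx": 0, "wy": 0, "wz": 58.4, "hand": 0.1}, 
{"x": 0.0121, "y": -0.0035, "z": 0, "wx": 0, "wy": 0, "wz": 7.3, "hand": 0.1}, {"x": 0.0245, "y": -0.0050, "z": 0, "wx": 0, "wy": 0, "wz": 14.6, "hand": 0.1}, {"x": 0.0371, "y": -0.0046, "z": 0, "wx": 0, "wy": 0, "wz": 21.9, "hand": 0.1}, {"x": 0.0494, "y": -0.0022, "z": 0, "wx": 0, "wy": 0, "wz": 29.2, "hand": 0.1}, {"x": 0.0612, "y": 0.0021, "z": 0, "wx": 0, "wy": 0, "wz": 36.5, "hand": 0.1}, {"x": 0.0722, "y": 0.0082, "z": 0, "wx": 0, "wy": 0, "wz": 43.8, "hand": 0.1}, {"x": 0.0821, "y": 0.0159, "z": 0, "wx": 0, "wy": 0, "wz": 51.1, "hand": 0.1}, {"x": 0.0906, "y": 0.0251, "z": 0, "wx": 0, "wy": 0, "wz": 58.4, "hand": 0.1}, 
{"x": 0.0125, "y": -0.0005, "z": 0, "wx": 0, "wy": 0, "wz": 7.3, "hand": 0.1}, {"x": 0.0250, "y": 0.0009, "z": 0, "wx": 0, "wy": 0, "wz": 14.6, "hand": 0.1}, {"x": 0.0371, "y": 0.0043, "z": 0, "wx": 0, "wy": 0, "wz": 21.9, "hand": 0.1}, {"x": 0.0485, "y": 0.0095, "z": 0, "wx": 0, "wy": 0, "wz": 29.2, "hand": 0.1},
```

Request:
move_arm:
  deltas:
    - {"x":0.0109,"y":-0.0062,"z":0,"wx":0,"wy":0,"wz":7.3,"hand":0.1}
    - {"x":0.0227,"y":-0.0106,"z":0,"wx":0,"wy":0,"wz":14.6,"hand":0.1}
    - {"x":0.035,"y":-0.0132,"z":0,"wx":0,"wy":0,"wz":21.9,"hand":0.1}
    - {"x":0.0475,"y":-0.0137,"z":0,"wx":0,"wy":0,"wz":29.2,"hand":0.1}
    - {"x":0.06,"y":-0.0123,"z":0,"wx":0,"wy":0,"wz":36.5,"hand":0.1}
    - {"x":0.0721,"y":-0.009,"z":0,"wx":0,"wy":0,"wz":43.8,"hand":0.1}
    - {"x":0.0835,"y":-0.0038,"z":0,"wx":0,"wy":0,"wz":51.1,"hand":0.1}
    - {"x":0.094,"y":0.0031,"z":0,"wx":0,"wy":0,"wz":58.4,"hand":0.1}

```text
time: 23.22
tool_pos: [0.612, -0.025, 0.0704]
tool_rot: [-3.14, 0.006, -3.12]
contact_force: [6.0, 0.2, 0.2]
opening: 0.0252
```

Request:
move_arm:
  deltas:
    - {"x":0.0121,"y":-0.0035,"z":0,"wx":0,"wy":0,"wz":7.3,"hand":0.1}
    - {"x":0.0245,"y":-0.005,"z":0,"wx":0,"wy":0,"wz":14.6,"hand":0.1}
    - {"x":0.0371,"y":-0.0046,"z":0,"wx":0,"wy":0,"wz":21.9,"hand":0.1}
    - {"x":0.0494,"y":-0.0022,"z":0,"wx":0,"wy":0,"wz":29.2,"hand":0.1}
    - {"x":0.0612,"y":0.0021,"z":0,"wx":0,"wy":0,"wz":36.5,"hand":0.1}
    - {"x":0.0722,"y":0.0082,"z":0,"wx":0,"wy":0,"wz":43.8,"hand":0.1}
    - {"x":0.0821,"y":0.0159,"z":0,"wx":0,"wy":0,"wz":51.1,"hand":0.1}
    - {"x":0.0906,"y":0.0251,"z":0,"wx":0,"wy":0,"wz":58.4,"hand":0.1}

```text
time: 24.22
tool_pos: [0.5188, -0.0034, 0.0702]
tool_rot: [-3.141, 0.003, 2.145]
contact_force: [0.9, -7.0, 1.7]
opening: 0.0254
```

```bash
cat >> h.py <<'E'
def where():
    go(.58,.0491,.07,0);o=monitor.observe();p=o["tool_pos"][:2]-[.58,.0491];f=np.arctan2(p[1],p[0])
    F=o["contact_force"][:2];print("r",np.hypot(*p),"phi",np.degrees(f),"Fcw",F@[np.sin(f),-np.cos(f)],"Frad",F@[np.cos(f),np.sin(f)],o["qpos"])
E
python3 -c "
from h import *
where()"
```

```text
t 24.23 mm [10.8 79.9  0.1] deg [  0.19   0.15 122.87] F [ 0.9 -7.   1.7] M [-1.34 -0.38 -0.01] pos [ 0.5188 -0.0034  0.0702] yaw [-179.97    0.2   122.87] op 0.0254
r 0.08062387735112624 phi -139.4049706259424 Fcw -5.921097690207173 Frad 3.9177519176802025 [-0.15245555  0.51186429  1.74320476 -0.00381444  0.88469114 -0.72379847]
```

Request:
move_arm:
  deltas:
    - {"x":0.0125,"y":-0.0005,"z":0,"wx":0,"wy":0,"wz":7.3,"hand":0.1}
    - {"x":0.025,"y":0.0009,"z":0,"wx":0,"wy":0,"wz":14.6,"hand":0.1}
    - {"x":0.0371,"y":0.0043,"z":0,"wx":0,"wy":0,"wz":21.9,"hand":0.1}
    - {"x":0.0485,"y":0.0095,"z":0,"wx":0,"wy":0,"wz":29.2,"hand":0.1}
  grip_force: 10

```text
time: 24.72
tool_pos: [0.4994, 0.0433, 0.0698]
tool_rot: [-3.14, 0.002, 1.635]
contact_force: [0.3, -6.0, 0.9]
opening: 0.0255
```

```bash
python3 -c "
from h import *
where()
s=viewer.read_camera('scene')[:,:,::-1];t=viewer.read_camera('top')[:,:,::-1]
cv2.imwrite('pics/scene6.png',s);cv2.imwrite('pics/top6.png',t)
cv2.imwrite('pics/c7.png',np.vstack([crop(s,100,270,130,50,6),crop(t,350,240,130,48,6)]))
k=np.arange(1,9)
arc(-176,3*k,93.87,3*k);arc(-200,3*k,69.87,3*k)
g=lambda i:cv2.cvtColor(np.ascontiguousarray(i),cv2.COLOR_BGR2GRAY).astype(np.float32)
s4=cv2.imread('pics/scene4.png');x,y,w,h=20,215,200,100
print(cv2.phaseCorrelate(g(s4)[y:y+h,x:x+w],g(s)[y:y+h,x:x+w],cv2.createHanningWindow((w,h),cv2.CV_32F)))
"
```

```text
t 24.73 mm [ 0.6 80.8 -0.3] deg [5.000e-02 1.400e-01 9.368e+01] F [ 0.3 -6.   0.9] M [-1.04 -0.22  0.03] pos [0.4994 0.0433 0.0698] yaw [-1.7994e+02  1.2000e-01  9.3680e+01] op 0.0255
r 0.08084627959760081 phi -175.86992304597598 Fcw -5.974737830419636 Frad 0.15835565782875083 [-0.06515567  0.48838879  1.79001887 -0.00289848  0.86401397 -0.12749783]
{"x": 0.0042, "y": 0.0001, "z": 0, "wx": 0, "wy": 0, "wz": 3, "hand": 0.1}, {"x": 0.0084, "y": 0.0004, "z": 0, "wx": 0, "wy": 0, "wz": 6, "hand": 0.1}, {"x": 0.0125, "y": 0.0010, "z": 0, "wx": 0, "wy": 0, "wz": 9, "hand": 0.1}, {"x": 0.0166, "y": 0.0017, "z": 0, "wx": 0, "wy": 0, "wz": 12, "hand": 0.1}, {"x": 0.0207, "y": 0.0027, "z": 0, "wx": 0, "wy": 0, "wz": 15, "hand": 0.1}, {"x": 0.0247, "y": 0.0039, "z": 0, "wx": 0, "wy": 0, "wz": 18, "hand": 0.1}, {"x": 0.0287, "y": 0.0052, "z": 0, "wx": 0, "wy": 0, "wz": 21, "hand": 0.1}, {"x": 0.0326, "y": 0.0068, "z": 0, "wx": 0, "wy": 0, "wz": 24, "hand": 0.1}, 
{"x": 0.0042, "y": 0.0001, "z": 0, "wx": 0, "wy": 0, "wz": 3, "hand": 0.1}, {"x": 0.0084, "y": 0.0004, "z": 0, "wx": 0, "wy": 0, "wz": 6, "hand": 0.1}, {"x": 0.0125, "y": 0.0010, "z": 0, "wx": 0, "wy": 0, "wz": 9, "hand": 0.1}, {"x": 0.0166, "y": 0.0017, "z": 0, "wx": 0, "wy": 0, "wz": 12, "hand": 0.1}, {"x": 0.0207, "y": 0.0027, "z": 0, "wx": 0, "wy": 0, "wz": 15, "hand": 0.1}, {"x": 0.0247, "y": 0.0039, "z": 0, "wx": 0, "wy": 0, "wz": 18, "hand": 0.1}, {"x": 0.0287, "y": 0.0052, "z": 0, "wx": 0, "wy": 0, "wz": 21, "hand": 0.1}, {"x": 0.0326, "y": 0.0068, "z": 0, "wx": 0, "wy": 0, "wz": 24, "hand": 0.1}, 
((-2.297762697360426, -8.09916444559616), 0.9176500609397888)
```

View pics/c7.png

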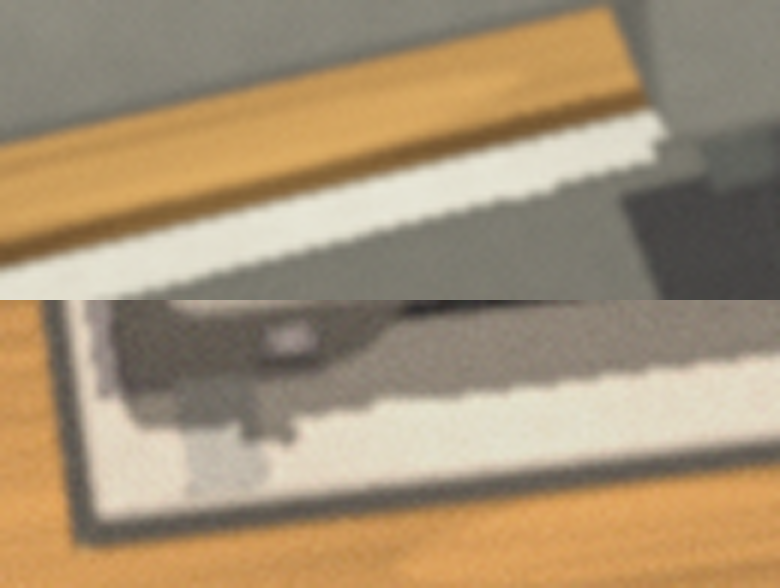

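Request:
move_arm:
  deltas:
    - {"x":0.0042,"y":0.0001,"z":0,"wx":0,"wy":0,"wz":3,"hand":0.1}
    - {"x":0.0084,"y":0.0004,"z":0,"wx":0,"wy":0,"wz":6,"hand":0.1}
    - {"x":0.0125,"y":0.001,"z":0,"wx":0,"wy":0,"wz":9,"hand":0.1}
    - {"x":0.0166,"y":0.0017,"z":0,"wx":0,"wy":0,"wz":12,"hand":0.1}
    - {"x":0.0207,"y":0.0027,"z":0,"wx":0,"wy":0,"wz":15,"hand":0.1}
    - {"x":0.0247,"y":0.0039,"z":0,"wx":0,"wy":0,"wz":18,"hand":0.1}
    - {"x":0.0287,"y":0.0052,"z":0,"wx":0,"wy":0,"wz":21,"hand":0.1}
    - {"x":0.0326,"y":0.0068,"z":0,"wx":0,"wy":0,"wz":24,"hand":0.1}
  grip_force: 10

```text
time: 25.82
tool_pos: [0.504, 0.0749, 0.0692]
tool_rot: [-3.141, 0.003, 1.222]
contact_force: [-0.3, -10.0, -0.5]
opening: 0.0259
```

Request:
move_arm:
  deltas:
    - {"x":0.0042,"y":0.0001,"z":0,"wx":0,"wy":0,"wz":3,"hand":0.1}
    - {"x":0.0084,"y":0.0004,"z":0,"wx":0,"wy":0,"wz":6,"hand":0.1}
    - {"x":0.0125,"y":0.001,"z":0,"wx":0,"wy":0,"wz":9,"hand":0.1}
    - {"x":0.0166,"y":0.0017,"z":0,"wx":0,"wy":0,"wz":12,"hand":0.1}
    - {"x":0.0207,"y":0.0027,"z":0,"wx":0,"wy":0,"wz":15,"hand":0.1}
    - {"x":0.0247,"y":0.0039,"z":0,"wx":0,"wy":0,"wz":18,"hand":0.1}
    - {"x":0.0287,"y":0.0052,"z":0,"wx":0,"wy":0,"wz":21,"hand":0.1}

```text
time: 26.7
tool_pos: [0.5191, 0.102, 0.0692]
tool_rot: [-3.141, 0.001, 0.855]
contact_force: [-1.1, 0.1, -0.7]
opening: 0.009
```

```bash
python3 -c "
from h import *
where()
k=np.arange(1,7)
arc(-221,2*k,48.87,2*k)
g=lambda i:cv2.cvtColor(np.ascontiguousarray(i),cv2.COLOR_BGR2GRAY).astype(np.float32)
s=viewer.read_camera('scene')[:,:,::-1]
s4=cv2.imread('pics/scene4.png');x,y,w,h=20,215,200,100
print(cv2.phaseCorrelate(g(s4)[y:y+h,x:x+w],g(s)[y:y+h,x:x+w],cv2.createHanningWindow((w,h),cv2.CV_32F)))
"
```

```text
t 26.7 mm [ 0.1 80.7 -0.8] deg [-3.000e-02  6.000e-02  4.896e+01] F [-1.1  0.1 -0.7] M [-0.06 -0.03 -0.  ] pos [0.5191 0.102  0.0692] yaw [-1.7995e+02  4.0000e-02  4.8960e+01] op 0.009
r 0.08067124068482866 phi 139.0210801395155 Fcw -0.6505852472967646 Frad 0.8429359553673123 [4.90604994e-02 5.29195385e-01 1.71295503e+00 9.22996559e-05
 9.00601247e-01 7.65294489e-01]
{"x": 0.0028, "y": 0.0000, "z": 0, "wx": 0, "wy": 0, "wz": 2, "hand": 0.1}, {"x": 0.0056, "y": 0.0002, "z": 0, "wx": 0, "wy": 0, "wz": 4, "hand": 0.1}, {"x": 0.0084, "y": 0.0004, "z": 0, "wx": 0, "wy": 0, "wz": 6, "hand": 0.1}, {"x": 0.0111, "y": 0.0008, "z": 0, "wx": 0, "wy": 0, "wz": 8, "hand": 0.1}, {"x": 0.0139, "y": 0.0012, "z": 0, "wx": 0, "wy": 0, "wz": 10, "hand": 0.1}, {"x": 0.0166, "y": 0.0017, "z": 0, "wx": 0, "wy": 0, "wz": 12, "hand": 0.1}, 
((-2.189164858251189, -8.412129481052688), 0.9168265120506287)
```

```bash
python3 -c "
from h import *
s=viewer.read_camera('scene')[:,:,::-1];t=viewer.read_camera('top')[:,:,::-1]
cv2.imwrite('pics/scene7.png',s)
a=np.hstack([crop(s,100,265,130,80,3),crop(s,310,190,130,80,3)]);b=crop(s,180,280,130,55,6)
cv2.imwrite('pics/c8.png',np.vstack([a,b]))
c=np.array([.580,.0491])
for f in(-186,-190,-194,-200,-220):
  h=c+.08*np.array([np.cos(np.radians(f)),np.sin(np.radians(f))]);print(f,(px('scene',[*h,.1])-[310,190]+.5)*3-.5+[390,0])
"
```

```text
-186 [525.466649    72.92365035]
-190 [532.87698204  71.85101531]
-194 [540.45062264  71.03077987]
-200 [552.05126537  70.27885286]
-220 [591.55802464  71.94914675]
```

View pics/c8.png

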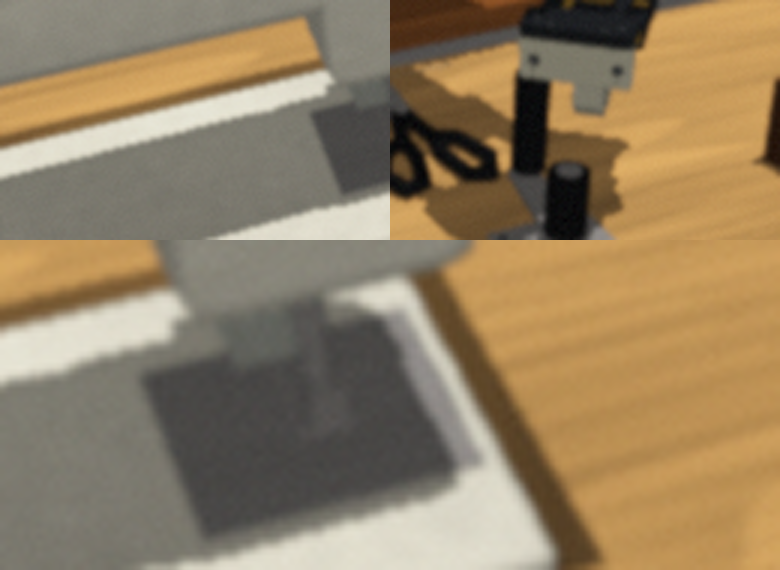

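```bash
python3 -c "
from h import *
y=-.3
def row(x,z,u):  # image row of a y-directed edge at column u
  a=px('scene',[x,-.25,z]);b=px('scene',[x,-.4,z]);return a[1]+(u-a[0])*(b[1]-a[1])/(b[0]-a[0])
u=150
for xw,xb in((.476,.484),(.475,.4835),(.477,.484)):
  print([round(row(xb,z,u)-row(xw,0,u),2) for z in(-.0115,-.004,-.002,0)])
for n in(4,5,6,7):
  s=cv2.imread(f'pics/scene{n}.png');o=[]
  for u in range(115,190,3):
    c=cv2.resize(s[270:330,u:u+1,0],(1,600),interpolation=cv2.INTER_CUBIC)[:,0].astype(float) # blue: wood~80, gap~45, bed~220
    k=np.where(c>150)[0];k=k[k>30]
    i=[j for j in k if c[j-1]<=150 and c[max(0,j-40):j].min()<75]
    if not i: continue
    i=i[0];g=s[270:330,u,1].astype(float);g=np.interp(np.arange(600)/10,np.arange(60),g)
    seg=g[max(0,i-100):i];w=[j for j in range(1,len(seg)) if seg[j-1]>=130>seg[j]]
    if w:o.append((len(seg)-w[-1])/10)
  print(n,len(o),np.round(np.median(o),2) if o else None)
"
```

```text
[np.float64(7.45), np.float64(4.22), np.float64(3.36), np.float64(2.49)]
[np.float64(7.6), np.float64(4.37), np.float64(3.51), np.float64(2.64)]
[np.float64(7.14), np.float64(3.91), np.float64(3.05), np.float64(2.18)]
4 0 None
5 25 8.2
6 25 5.3
7 25 5.1
```

```bash
python3 -c "
from h import *
arc(-221,[0,0,-8,-16,-24,-32],48.87,[0,0,-8,-16,-24,-32])"
```

```text
{"x": 0.0000, "y": 0.0000, "z": 0, "wx": 0, "wy": 0, "wz": 0, "hand": 0.1}, {"x": 0.0000, "y": 0.0000, "z": 0, "wx": 0, "wy": 0, "wz": 0, "hand": 0.1}, {"x": -0.0111, "y": 0.0008, "z": 0, "wx": 0, "wy": 0, "wz": -8, "hand": 0.1}, {"x": -0.0220, "y": 0.0031, "z": 0, "wx": 0, "wy": 0, "wz": -16, "hand": 0.1}, {"x": -0.0325, "y": 0.0070, "z": 0, "wx": 0, "wy": 0, "wz": -24, "hand": 0.1}, {"x": -0.0424, "y": 0.0123, "z": 0, "wx": 0, "wy": 0, "wz": -32, "hand": 0.1},
```

Request:
move_arm:
  deltas:
    - {"x":0,"y":0,"z":0,"wx":0,"wy":0,"wz":0,"hand":0.6}
    - {"x":0,"y":0,"z":0,"wx":0,"wy":0,"wz":0,"hand":0.6}
    - {"x":0,"y":0,"z":0,"wx":0,"wy":0,"wz":0,"hand":0.6}
    - {"x":-0.0111,"y":0.0008,"z":0,"wx":0,"wy":0,"wz":-8,"hand":0.6}
    - {"x":-0.022,"y":0.0031,"z":0,"wx":0,"wy":0,"wz":-16,"hand":0.6}
    - {"x":-0.0325,"y":0.007,"z":0,"wx":0,"wy":0,"wz":-24,"hand":0.6}
    - {"x":-0.0424,"y":0.0123,"z":0,"wx":0,"wy":0,"wz":-32,"hand":0.6}
    - {"x":-0.0424,"y":0.0123,"z":0,"wx":0,"wy":0,"wz":-32,"hand":0.6}

```text
time: 27.85
tool_pos: [0.5008, 0.0611, 0.0698]
tool_rot: [-3.142, 0.0, 1.409]
contact_force: [0.5, 0.4, -0.8]
opening: 0.0548
```

Request:
move_arm:
  deltas:
    - {"x":0,"y":0,"z":0,"wx":0,"wy":0,"wz":0,"hand":0.3}
    - {"x":0,"y":0,"z":0,"wx":0,"wy":0,"wz":0,"hand":0.1}
    - {"x":0,"y":0,"z":0,"wx":0,"wy":0,"wz":0,"hand":0.1}
    - {"x":0,"y":0,"z":0,"wx":0,"wy":0,"wz":0,"hand":0.1}
    - {"x":0,"y":0,"z":0,"wx":0,"wy":0,"wz":0,"hand":0.1}
  grip_force: 14

```text
time: 28.48
tool_pos: [0.5009, 0.0617, 0.0697]
tool_rot: [-3.142, 0.0, 1.411]
contact_force: [-1.7, 0.2, -0.1]
opening: 0.0257
```

Request:
move_arm:
  deltas:
    - {"x":0.0003,"y":0,"z":0,"wx":0,"wy":0,"wz":0,"hand":0.1}
    - {"x":0.0006,"y":0,"z":0,"wx":0,"wy":0,"wz":0,"hand":0.1}
    - {"x":0.0006,"y":0,"z":0,"wx":0,"wy":0,"wz":0,"hand":0.1}

```text
time: 28.85
tool_pos: [0.5009, 0.0621, 0.0697]
tool_rot: [-3.141, 0.0, 1.411]
contact_force: [-1.1, -1.0, 1.3]
opening: 0.0257
```

```bash
python3 -c "
from h import *
where()"
```

```text
t 28.85 mm [-0.3 80.2 -0.3] deg [0.000e+00 2.000e-02 8.087e+01] F [-1.1 -1.   1.3] M [-0.24  0.03 -0.03] pos [0.5009 0.0621 0.0697] yaw [-1.7999e+02  2.0000e-02  8.0870e+01] op 0.0257
r 0.08017630123348723 phi 170.66930922334572 Fcw -1.1258983132239953 Frad 0.920473308924245 [-2.84452274e-02  4.93091723e-01  1.78127001e+00 -3.30144479e-04
  8.67458814e-01  1.31127291e-01]
```

Gripped again at about -189°. Now small steps clockwise, watching the force.

Request:
move_arm:
  deltas:
    - {"x":0.0004,"y":0,"z":0,"wx":0,"wy":0,"wz":0,"hand":0.1}
    - {"x":0.0008,"y":0,"z":0,"wx":0,"wy":0,"wz":0,"hand":0.1}
    - {"x":0.0008,"y":0,"z":0,"wx":0,"wy":0,"wz":0,"hand":0.1}

```text
time: 29.22
tool_pos: [0.501, 0.0628, 0.0697]
tool_rot: [-3.141, 0.0, 1.411]
contact_force: [-1.7, -2.0, 0.9]
opening: 0.0255
```

Request:
move_arm:
  deltas:
    - {"x":0.0003,"y":0,"z":0,"wx":0,"wy":0,"wz":0,"hand":0.1}
    - {"x":0.0006,"y":0,"z":0,"wx":0,"wy":0,"wz":0,"hand":0.1}
    - {"x":0.0006,"y":0,"z":0,"wx":0,"wy":0,"wz":0,"hand":0.1}

```text
time: 29.6
tool_pos: [0.5011, 0.0633, 0.0696]
tool_rot: [-3.141, 0.001, 1.412]
contact_force: [-1.7, -3.9, 1.8]
opening: 0.0253
```

```bash
python3 -c "
from h import *
where()"
```

```text
t 29.6 mm [-1.5 80.2 -0.4] deg [1.000e-02 4.000e-02 8.088e+01] F [-1.7 -3.9  1.8] M [-0.89  0.22 -0.  ] pos [0.5011 0.0633 0.0696] yaw [-1.7998e+02  4.0000e-02  8.0880e+01] op 0.0253
r 0.08020877696792353 phi 169.8114792210953 Fcw -4.146790991131121 Frad 0.9868411067696836 [-2.58240520e-02  4.93686703e-01  1.78026236e+00 -8.04703537e-04
  8.68003993e-01  1.33868581e-01]
```

Request:
move_arm:
  deltas:
    - {"x":0.0004,"y":0,"z":0,"wx":0,"wy":0,"wz":0,"hand":0.1}
    - {"x":0.0008,"y":0,"z":0,"wx":0,"wy":0,"wz":0,"hand":0.1}
    - {"x":0.0008,"y":0,"z":0,"wx":0,"wy":0,"wz":0,"hand":0.1}

```text
time: 29.98
tool_pos: [0.5011, 0.0637, 0.0696]
tool_rot: [-3.141, 0.001, 1.412]
contact_force: [-2.9, -6.8, 0.0]
opening: 0.0258
```

Request:
move_arm:
  deltas:
    - {"x":0.0004,"y":0,"z":0,"wx":0,"wy":0,"wz":0,"hand":0.1}
    - {"x":0.0008,"y":0,"z":0,"wx":0,"wy":0,"wz":0,"hand":0.1}
    - {"x":0.0008,"y":0,"z":0,"wx":0,"wy":0,"wz":0,"hand":0.1}

```text
time: 30.35
tool_pos: [0.5011, 0.0642, 0.0696]
tool_rot: [-3.141, 0.002, 1.412]
contact_force: [-2.3, -8.3, 0.7]
opening: 0.0257
```

```bash
python3 -c "
from h import *
where()"
```

```text
t 30.35 mm [-2.4 80.3 -0.5] deg [3.000e-02 1.100e-01 8.089e+01] F [-2.3 -8.3  0.7] M [-1.5   0.35 -0.02] pos [0.5011 0.0642 0.0696] yaw [-1.7996e+02  1.0000e-01  8.0890e+01] op 0.0257
r 0.08035708927703074 phi 169.1536494876773 Fcw -8.541564498473088 Frad 0.7195406545406505 [-0.02330112  0.49438675  1.7792747  -0.00214712  0.86892586  0.13708008]
```

Request:
move_arm:
  deltas:
    - {"x":0.0006,"y":0,"z":0,"wx":0,"wy":0,"wz":0,"hand":0.1}
    - {"x":0.0012,"y":0,"z":0,"wx":0,"wy":0,"wz":0,"hand":0.1}
    - {"x":0.0012,"y":0,"z":0,"wx":0,"wy":0,"wz":0,"hand":0.1}

```text
time: 30.72
tool_pos: [0.5011, 0.0651, 0.0695]
tool_rot: [-3.141, 0.002, 1.412]
contact_force: [-2.5, -9.7, 0.7]
opening: 0.0258
```

```bash
python3 -c "
from h import *
where()
g=lambda i:cv2.cvtColor(np.ascontiguousarray(i),cv2.COLOR_BGR2GRAY).astype(np.float32)
s=viewer.read_camera('scene')[:,:,::-1];cv2.imwrite('pics/scene8.png',s)
x,y,w,h=20,215,200,100
for n in(4,5,6,7):
  s4=cv2.imread(f'pics/scene{n}.png')
  print(n,cv2.phaseCorrelate(g(s4)[y:y+h,x:x+w],g(s)[y:y+h,x:x+w],cv2.createHanningWindow((w,h),cv2.CV_32F))[0])
"
```

```text
t 30.73 mm [-3.3 80.4 -0.6] deg [4.00e-02 1.50e-01 8.09e+01] F [-2.5 -9.7  0.7] M [-1.82  0.42  0.02] pos [0.5011 0.0651 0.0695] yaw [-1.7994e+02  1.3000e-01  8.0900e+01] op 0.0258
r 0.08048052592248657 phi 168.5382504697936 Fcw -9.961351430854322 Frad 0.5340310609508356 [-0.02124098  0.49487528  1.77850763 -0.00279197  0.86956088  0.13946731]
4 (-2.4560433483530204, -8.580146195727949)
5 (-1.195635698552124, -4.4140571433476765)
6 (-0.07233181593194615, -0.3853592531904084)
7 (0.014373935845128472, 0.031253567943473115)
```

```bash
python3 -c "
from h import *
a=cv2.imread('pics/scene7.png');b=cv2.imread('pics/scene8.png');s5=cv2.imread('pics/scene6.png')
cv2.imwrite('pics/c9.png',np.vstack([np.hstack([crop(a,330,200,70,90,3),crop(b,330,200,70,90,3)]),crop(b,100,270,70,50,6)]))
cv2.imwrite('pics/c9.png',np.hstack([np.vstack([crop(a,335,205,70,75,4),crop(b,335,205,70,75,4)]),np.vstack([crop(s5,110,265,80,50,6),crop(b,110,265,80,50,6)])]))
c=np.array([.58,.0491])
for f in(-187,-189,-191,-193):
  e=np.array([np.cos(np.radians(f)),np.sin(np.radians(f))]);print(f,[np.round((px('scene',[*(c+r*e),z])-[335,205]+.5)*4-.5,1) for r,z in((-.047,.015),(.08,.02))])
" ; python3 -c "
import cv2;i=cv2.imread('pics/c9.png');print(i.shape)"
```

```text
-187 [array([171. , 301.7]), array([ 77. , 165.5])]
-189 [array([168. , 302.3]), array([ 81.7, 164.7])]
-191 [array([164.9, 302.8]), array([ 86.6, 164.1])]
-193 [array([161.7, 303.2]), array([ 91.4, 163.5])]
(600, 760, 3)
```

View pics/c9.png

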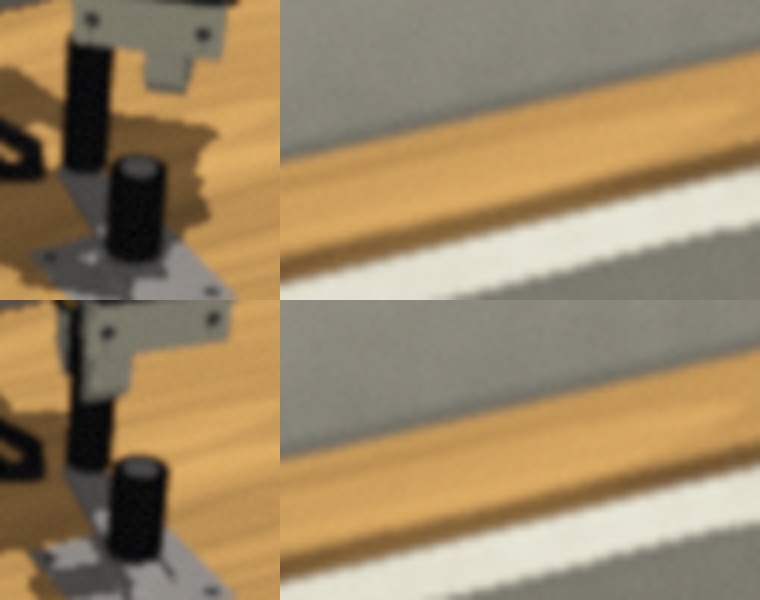

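Request:
move_arm:
  deltas:
    - {"x":0.0003,"y":0,"z":0,"wx":0,"wy":0,"wz":0,"hand":0.1}
    - {"x":0.0006,"y":0,"z":0,"wx":0,"wy":0,"wz":0,"hand":0.1}
    - {"x":0.0006,"y":0,"z":0,"wx":0,"wy":0,"wz":0,"hand":0.1}
    - {"x":0.0006,"y":0,"z":0,"wx":0,"wy":0,"wz":0,"hand":0.1}
  grip_force: 20

```text
time: 31.28
tool_pos: [0.5012, 0.0654, 0.0695]
tool_rot: [-3.14, 0.003, 1.412]
contact_force: [-3.4, -11.6, 0.9]
opening: 0.0255
```

```bash
python3 -c "
from h import *
where()"
```

```text
t 31.27 mm [-3.6 80.4 -0.6] deg [5.00e-02 1.70e-01 8.09e+01] F [ -3.4 -11.6   0.9] M [-2.01  0.4  -0.02] pos [0.5012 0.0654 0.0695] yaw [-1.7993e+02  1.5000e-01  8.0900e+01] op 0.0255
r 0.08049978309461359 phi 168.30863625924627 Fcw -12.06971314317118 Frad 0.9896553621425982 [-0.02037171  0.495165    1.77812471 -0.00325873  0.86981274  0.14063723]
```

Request:
move_arm:
  deltas:
    - {"x":0,"y":0,"z":0,"wx":0,"wy":0,"wz":0,"hand":0.1}
    - {"x":0,"y":0,"z":0,"wx":0,"wy":0,"wz":0,"hand":0.1}
    - {"x":0,"y":0,"z":0,"wx":0,"wy":0,"wz":0,"hand":0.1}
    - {"x":0,"y":0,"z":0,"wx":0,"wy":0,"wz":0,"hand":0.1}

```text
time: 31.78
tool_pos: [0.5012, 0.0654, 0.0695]
tool_rot: [-3.141, 0.003, 1.412]
contact_force: [-3.4, -10.4, 0.8]
opening: 0.0255
```

```bash
python3 -c "
from h import *
where()"
```

```text
t 31.77 mm [-3.7 80.4 -0.6] deg [6.00e-02 1.70e-01 8.09e+01] F [ -3.4 -10.4   0.8] M [-1.95  0.38  0.04] pos [0.5012 0.0654 0.0695] yaw [-1.7994e+02  1.5000e-01  8.0900e+01] op 0.0255
r 0.08048599548905336 phi 168.283227181624 Fcw -10.908605798604658 Frad 1.2146563201601877 [-0.02031479  0.49512732  1.77809366 -0.00324175  0.86981267  0.14059267]
```

It held 11–12 N with no motion for 0.5 s, twice the running force, so this is the stop. I ease off, let go and rise clear.

Request:
move_arm:
  deltas:
    - {"x":-0.0007,"y":0,"z":0,"wx":0,"wy":0,"wz":0,"hand":0.1}
    - {"x":-0.0014,"y":0,"z":0,"wx":0,"wy":0,"wz":0,"hand":0.1}
    - {"x":-0.0014,"y":0,"z":0,"wx":0,"wy":0,"wz":0,"hand":0.4}
    - {"x":-0.0014,"y":0,"z":0,"wx":0,"wy":0,"wz":0,"hand":0.6}
    - {"x":-0.0014,"y":0,"z":0,"wx":0,"wy":0,"wz":0,"hand":0.6}
    - {"x":-0.0014,"y":0,"z":-0.02,"wx":0,"wy":0,"wz":0,"hand":0.6}
    - {"x":-0.0014,"y":0,"z":-0.06,"wx":0,"wy":0,"wz":0,"hand":0.6}
    - {"x":-0.0014,"y":0,"z":-0.1,"wx":0,"wy":0,"wz":0,"hand":0.6}

```text
time: 32.78
tool_pos: [0.5014, 0.0658, 0.1707]
tool_rot: [-3.141, -0.0, 1.412]
contact_force: [0.7, 0.5, 0.2]
opening: 0.0549
```

Request:
move_arm:
  deltas:
    - {"x":0,"y":0,"z":-0.04,"wx":0,"wy":0,"wz":0,"hand":0.6}
    - {"x":0,"y":0,"z":-0.06,"wx":0,"wy":0,"wz":0,"hand":0.6}
    - {"x":0,"y":0,"z":-0.06,"wx":0,"wy":0,"wz":0,"hand":0.6}

```text
time: 33.15
tool_pos: [0.5023, 0.0658, 0.2311]
tool_rot: [3.138, -0.001, 1.412]
contact_force: [-0.4, 0.2, -0.8]
opening: 0.0551
```

```bash
python3 -c "
from h import *
where()
s=viewer.read_camera('scene')[:,:,::-1].copy();cv2.imwrite('pics/scene9.png',s)
t=viewer.read_camera('top')[:,:,::-1].copy();cv2.imwrite('pics/top9.png',t)
g=lambda i:cv2.cvtColor(i,cv2.COLOR_BGR2GRAY).astype(np.float32)
def sh(A,B,x,y,w,h):
  return np.round(cv2.phaseCorrelate(g(A)[y:y+h,x:x+w],g(B)[y:y+h,x:x+w],cv2.createHanningWindow((w,h),cv2.CV_32F)),2) if 0 else [np.round(v,2) for v in cv2.phaseCorrelate(g(A)[y:y+h,x:x+w],g(B)[y:y+h,x:x+w],cv2.createHanningWindow((w,h),cv2.CV_32F))]
s4=cv2.imread('pics/scene4.png');s7=cv2.imread('pics/scene7.png');s8=cv2.imread('pics/scene8.png');s0=cv2.imread('pics/scene0.png')
print('bed vs 8',sh(s8,s,20,215,200,100),'vs 4',sh(s4,s,20,215,200,100))
T=s4[243:262,358:380] # hub upper part
for n,im in(('4',s4),('7',s7),('9',s)):
  r=cv2.matchTemplate(im[230:280,345:395],T,cv2.TM_CCOEFF_NORMED);print('hub',n,cv2.minMaxLoc(r)[1::2])
for n,b in(('cone',(450,240,60,75)),('shears',(290,200,60,60)),('bobbins',(318,302,90,58))): print(n,sh(s0,s,*b))
"
```

```text
t 33.15 mm [ -4.3  78.7 161.3] deg [ 0.14 -0.18 80.88] F [-0.4  0.2 -0.8] M [-0.01 -0.07  0.04] pos [0.5023 0.0658 0.2311] yaw [ 1.7979e+02 -4.0000e-02  8.0880e+01] op 0.0551
r 0.07943575672761274 phi 167.86476345965178 Fcw 0.059638805127655105 Frad 0.4415902624724349 [-2.12447581e-02  3.02725801e-01  1.56907241e+00  1.82575663e-04
  1.26611219e+00  1.37829389e-01]
bed vs 8 [array([0.04, 0.02]), np.float64(1.02)] vs 4 [array([-2.17, -8.41]), np.float64(0.95)]
hub 4 (0.9999997615814209, (13, 13))
hub 7 (0.7916502952575684, (14, 13))
hub 9 (0.8041340112686157, (14, 13))
cone [array([-0.01,  0.5 ]), np.float64(0.97)]
shears [array([ 0.14, -0.12]), np.float64(0.61)]
bobbins [array([-0.13,  0.03]), np.float64(0.89)]
```

```bash
python3 -c "
from h import *
print(robot.hand_in())"
```

```text
the job is handed in; nothing more can be done
None
```

The crank is home in the port and the lift is wound to a firm stop. I let go of the crank and handed the job in at about 33 s, but one camera estimate did not fully confirm the bed is flush.

**Crank fitting:** I gripped the crank by its hub and fed it into the port. It touched the drive's face at the height given for that, and entered after about 21° of clockwise turning, with pushes up to about 14 N. The flange then came down at the expected height (TCP 26.3 mm against 26.4 mm).

**Winding:** I wound it about 400° clockwise by the handle at about 6 N. The resistance then rose, and the lightly set grip slid off the handle as intended. I gripped it again and pressed up to about 12 N. It held with no motion for 0.5 s, so I took that as the stop.

**Last checks:**
- **Bed lift:** image tracking gave about 15.7 mm of lift, which matches 400° of turning. The bed did not move when I let go.
- **Crank height:** the hub stayed at the same image position to within a pixel, so the crank is still home.
- **Shears and bobbin box:** no visible shift.
- **Thread cone:** image matching showed a 0.5 px shift. The arm never went near it, so I take this as a shadow effect.
- **Disagreement:** my rough estimate from the bed's edge still put the bed 1 to 3 mm low when the stop was felt. That method is only good to about 1.3 mm, so I trusted the stop and did not push further.

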